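Open and fill the spectacles display case

TASK

Get the wooden display case ready for the buyers: press its red button so that the lid pops up, take hold of the lid and steady it, raise it upright, swing up the prop rod at its side and let the lid down so that the rod's orange tip sits in the holding hole of the lid's orange ear and keeps it up. Only once the lid is propped, lay every spectacles case on the table flat, right way up and lengthways in the display case, each in a lane of its own (any lane), and leave the lid propped. Do not let the lid slam, and do not disturb the other things on the table.

Things in the scene. Friction and masses are not known exactly. Their poses are not given: they have to be found in the camera images.
- display_case: Fixed dark wooden display case (white lid), open box 190 (its x) x 272 (its y) x 70 mm high, walls 6 mm, grey floor 6 mm up. Origin: centre of its underside; x points from its front (button, pull bar) to its back (hinge), y to its left, z up. Three dividers along x, 4 mm thick, rise 12 mm above the floor: four lanes, each 62 x 178 mm. 'Case' coordinates below are in this frame.
- case_lid (a joint): Lid angle, rad: 0 shut, grows as its front rises, 1.57 upright, stops at 1.8. White panel 190 x 272 x 8 mm, 0.28 kg, hinged along case y at case x = 95, z = 70 mm. Caught shut; the button frees it and a spring pin on the left throws it up until it rests at about 0.37. Stiff hinge (0.25 N m friction): above about 0.7 it stays where left; lower it may sink back to about 0.37, on the pin.
- lid_bar (a point): Middle of the lid's brass pull bar: round, 10 mm thick, 100 mm long, parallel to the hinge, 45 mm ahead of the lid's front edge, 235 mm from the hinge along the lid and 4 mm out from it on the lid's upper side. Two 8 mm legs join its ends to the lid; the gap between bar and lid is 40 mm. Shut, it is at case (-140, 50, 75) mm. It can turn between the fingers as the lid swings.
- lid_release (a joint): Travel of the red release button, m: 0 up, 0.006 fully down (6 N). The catch lets go at about 0.003. It springs back up.
- lid_release_top (a point): Centre of the top of the red button, 30 mm across, facing up, on a block in front of the case at case (-140, -80) mm, top 58 mm above the table. Press straight down. The lid's front edge is 45 mm behind it and swings up and away from it.
- prop_rod (a joint): Angle of the steel prop rod, rad: 0 lying level along the right (-y) side of the case, tip to the back; grows as the tip rises; stops at 1.2. It stays where it is left (0.09 N m friction). Rod 8 mm thick; its pivot is at case (-85, -156, 45) mm and it swings in the upright plane case y = -156 mm.
- prop_knob (a point): Grip of the prop rod, on its orange round cross bar, 12 mm thick, which sticks out 75 mm from the rod to the right (-y), parallel to the hinge, 90 mm along the rod from the pivot. This point is 52 mm out from the rod. The bar can turn between the fingers as the rod swings.
- prop_tip (a point): Centre of the prop rod's round orange tip (ball of 12 mm), 200 mm from its pivot.
- prop_socket (a point): Seat of the tip's centre in the holding hole, on the underside of the orange ear at the lid's right side, 110 mm from the hinge: a slot 18 mm wide between walls 9 mm deep. It meets the tip with the lid at 1.35 and the prop at 0.72 rad. To pass the wall of the hole, raise the lid to about 1.6, swing the prop to 0.72, then let the lid down onto the tip.
- lane0 (a point): Lane 0 of the display case, at case y = -99 mm: a point on its floor, midway between its side walls, 15 mm in front of its middle. A good place for the centre of a spectacles case, clear of the propped lid.
- lane1 (a point): Lane 1 of the display case, at case y = -33 mm: a point on its floor, midway between its side walls, 15 mm in front of its middle. A good place for the centre of a spectacles case, clear of the propped lid.
- lane2 (a point): Lane 2 of the display case, at case y = 33 mm: a point on its floor, midway between its side walls, 15 mm in front of its middle. A good place for the centre of a spectacles case, clear of the propped lid.
- lane3 (a point): Lane 3 of the display case, at case y = 99 mm: a point on its floor, midway between its side walls, 15 mm in front of its middle. A good place for the centre of a spectacles case, clear of the propped lid.
- specs_red: Hard red spectacles case, a rounded bar 130 mm (its x) x 38 mm (its y) x 36 mm high, 0.11 kg, with a black seam round it. Origin at the centre of its underside, z up. It may be absent from a run. The four spectacles cases lie flat on the table at either side of the display case.
- specs_blue: Hard blue spectacles case, a rounded bar 130 mm (its x) x 38 mm (its y) x 36 mm high, 0.11 kg, with a black seam round it. Origin at the centre of its underside, z up. It may be absent from a run. The four spectacles cases lie flat on the table at either side of the display case.
- specs_yellow: Hard yellow spectacles case, a rounded bar 130 mm (its x) x 38 mm (its y) x 36 mm high, 0.11 kg, with a black seam round it. Origin at the centre of its underside, z up. It may be absent from a run. The four spectacles cases lie flat on the table at either side of the display case.
- specs_green: Hard green spectacles case, a rounded bar 130 mm (its x) x 38 mm (its y) x 36 mm high, 0.11 kg, with a black seam round it. Origin at the centre of its underside, z up. It may be absent from a run. The four spectacles cases lie flat on the table at either side of the display case.
- coffee_mug: White mug, 80 mm across, 95 mm high; origin at the centre of its underside. Not part of the job: leave it where it stands.
- water_bottle: Clear water bottle, 64 mm across, 200 mm high; origin at the centre of its underside. Not part of the job: leave it where it stands.
- tape_roll: Brown cardboard roll lying flat, 100 mm across, 48 mm high; origin at the centre of its underside. Not part of the job: leave it where it stands.
- clip_jar: Small jar, 64 mm across, 80 mm high; origin at the centre of its underside. Not part of the job: leave it where it stands.
- tag_carton: Cardboard carton 90 x 140 x 50 mm; origin at the centre of its underside. Not part of the job: leave it where it stands.
- notebook: Blue notebook 100 x 140 x 18 mm; origin at the centre of its underside. Not part of the job: leave it where it stands.
- tape_gun: Grey and orange tape dispenser 140 x 50 mm, 80 mm high; origin at the centre of its underside. Not part of the job: leave it where it stands.
Things that resemble listed ones, but are neither listed nor needed, are in the scene too. What is meant by the specs_green is not grey or white, and is the smaller of those in its own colour.

How it is judged (in metres and radians):
On the way, in this order (a step that is already met when the one before it is completed fails the run):
1. the release button has been pressed and the lid has popped up (value of joint case_lid above 0.25 rad), for 0.1 s.
2. the fingers hold the popped-up lid and it is steady (value of joint case_lid above 0.25 rad and velocity of joint case_lid between -0.15 and 0.15 rad/s and contact force between the fingers and case_lid above 0.3 N), for 0.2 s.
3. the prop's tip sits in the lid's holding hole and the lid rests propped up (value of joint case_lid between 1.2 and 1.5 rad and distance between prop_tip and prop_socket below 0.007 m), for 0.4 s.
At the end, for the whole second after the job is handed in: The lid stands at 1.2 to 1.5 rad with the prop's tip within 7 mm of its seat in the holding hole, at rest; every spectacles case present lies on the floor of the display case (within 4 mm), upright (0.1 rad), lengthways (0.28 rad), inside one of the lanes, at rest (all of step 3 and velocity of joint case_lid between -0.05 and 0.05 rad/s and x of specs_red in the frame of display_case between -0.04 and 0.04 m and y of specs_red in the frame of display_case between -0.125 and 0.125 m and z of specs_red in the frame of display_case between 0 and 0.01 m and angle between each of specs_red, specs_blue, specs_yellow, specs_green's own z axis and vertical below 0.1 rad and angle between the x axis of each of specs_red, specs_blue, specs_yellow, specs_green and the x axis of display_case, either way round below 0.28 rad and linear speed of each of specs_red, specs_blue, specs_yellow, specs_green below 0.02 m/s and x of specs_blue in the frame of display_case between -0.04 and 0.04 m and y of specs_blue in the frame of display_case between -0.125 and 0.125 m and z of specs_blue in the frame of display_case between 0 and 0.01 m and x of specs_yellow in the frame of display_case between -0.04 and 0.04 m and y of specs_yellow in the frame of display_case between -0.125 and 0.125 m and z of specs_yellow in the frame of display_case between 0 and 0.01 m and x of specs_green in the frame of display_case between -0.04 and 0.04 m and y of specs_green in the frame of display_case between -0.125 and 0.125 m and z of specs_green in the frame of display_case between 0 and 0.01 m); the robot touches nothing.
It fails at once if the lid slams down (faster than 3 rad/s) (velocity of joint case_lid below -3 rad/s).
It fails at once if a spectacles case is put inside before the lid is propped (distance between prop_tip and prop_socket above 0.03 m and ((x of specs_red in the frame of display_case between -0.09 and 0.09 m and y of specs_red in the frame of display_case between -0.13 and 0.13 m and z of specs_red in the frame of display_case below 0.03 m) or (x of specs_blue in the frame of display_case between -0.09 and 0.09 m and y of specs_blue in the frame of display_case between -0.13 and 0.13 m and z of specs_blue in the frame of display_case below 0.03 m) or (x of specs_yellow in the frame of display_case between -0.09 and 0.09 m and y of specs_yellow in the frame of display_case between -0.13 and 0.13 m and z of specs_yellow in the frame of display_case below 0.03 m) or (x of specs_green in the frame of display_case between -0.09 and 0.09 m and y of specs_green in the frame of display_case between -0.13 and 0.13 m and z of specs_green in the frame of display_case below 0.03 m))).
It fails at once if one of the other things on the table is shifted by more than 40 mm or tipped (distance of any of coffee_mug, water_bottle, tape_roll, clip_jar, tag_carton, notebook, tape_gun from where it was at the start of the episode above 0.04 m or angle between any of coffee_mug, water_bottle, tape_roll, clip_jar, tag_carton, notebook, tape_gun's own z axis and vertical above 0.4 rad).
Of specs_red, specs_blue, specs_yellow, specs_green only 2 to 4 are there at a start; the rules pass over those that are not, and their reading is None.
At some moment in a run one of specs_red, specs_blue, specs_yellow, specs_green may be knocked a few centimetres aside while the robot is not near it.
Once in a run the grip may slacken for a moment while it holds something.
It also fails if it takes over 210 s, if anything falls off the work surface, if the arm or the gripper's body presses on something with over 40 N, if the wrist force passes 120 N, or if a joint passes its speed limit or range.

ROBOT

A 6-joint arm with a two-finger parallel gripper is mounted at the origin on the work surface. World frame = base frame: x ahead of the robot, y to its left, z up, the work surface at z = 0. Lengths are in mm, angles in rad, forces in N, time in s.
With the tool pointing down it reaches from about 300 to 775 mm from the base axis. Payload 14.6 kg.
Tool frame: the origin (TCP) lies between the finger pads; the fingertips stand 19 mm ahead of it and the grasp point (between the pads) is the TCP; z points along the fingers, y is the line along which they close (so a half turn about z gives the same grasp; the last joint's range is limited). The gripper opens to 94 mm and grips with 3 to 60 N. Pads are 16 mm wide; open, the fingers measure 119 mm over their backs; the gripper's body (75 mm by 177 mm) begins 78 mm behind the grasp point.
Start: joints at [-1.279, 0.3, 1.521, -0, 1.321, -0.067], TCP at [193.126, -514.968, 199.546] pointing down, gripper open.
Joint ranges: [-3.03, 3.03], [-0.79, 2.21], [0.23, 2.52], [-1.04, 4.18], [0, 3.07], [-2.55, 2.55]. Speed limits (rad/s): [2.22, 2.22, 2.57, 3.14, 3.14, 3.14].

INTERFACE

Orientations are given as [roll, pitch, yaw] about the fixed x, y, z axes, in that order (R = Rz(yaw) Ry(pitch) Rx(roll)).
In Python, from cell import monitor, imaging, job, find_in, trace gives the robot as it stands. The module is installed in compiled form; this text tells all that it offers.
- The arm moves only by the tool arm_command, never from a script. Its argument "steps" is a list of rows, each a list of 5 numbers: the opening, from 0 (shut) to 1 (fully open), then the shift along the tool's x, y, z in mm, then the turn about the tool's z in degrees. In form: [[gripper, dx, dy, dz, turn], ...]. A call has 1 to 20 rows; each row is the pose to reach, as a shift and turn from the pose commanded when the call began, along the tool's axes at that moment; what a row does not reach only later rows make up. A row lasts 1/8 s, in which the tool goes at most 62.5 mm and 10.7 degrees, less where a joint would pass 70% of its speed; a pose out of reach is approached as far as the arm can. A call with a gripper value outside its range is refused whole. The fingers move at their own pace and stop on an object; "force" is the grip in N (left out, the last holds). Time passes only in rows, so rows that repeat a pose let the fingers close. It gives the time, the measured TCP pose, the force, the opening and the grip force at its end, in the units of the state.
- monitor.read_state(): the state, without advancing time (a new reading comes with each control period).
- imaging.camera(name): name is "scene" or "top" or "wrist"; returns a dict with "img" (400x640x3 uint8, red, green, blue), "mtx" (3x3 intrinsics, pixels), "view" (4x4, takes a point from world to camera coordinates). Camera axes: x right, y down, z forward; pixel columns grow to the right and rows downward; lengths in mm; the calibration is good to about 2 mm. A picture is of the moment at which its call begins. There is no depth.
- job.sign_off(): hands the job in; it is judged then, once.
Trained networks look in a picture, given as the dict that the camera call returned (one of the last four; its "shot" number tells which), for a name from the list of things; names that differ only in an ending like _2 or _b are one class to them, and where a whole thing is asked for, a point or a joint stands for the part that bears it (a point fixed in the world has none). Each returns a list of dicts, best first, with "p" (0 to 1); they miss things now and then, are a little off and sometimes report something else, mostly with a low value. They report only what shows in the picture. A call takes as long as a camera call. They do not tell look-alikes from the thing itself.
- find_in(picture, target): "rect" ([centre column, centre row, width, height] in pixels, round what is visible of it).
- trace(picture, target): "region" (400x640 bool, what is visible of it) and "rect" ([centre column, centre row, width, height] in pixels, round what is visible of it).
The state is a dict: "clock": time; "joints": joint angles; "qd": joint speeds; "effort": joint torques, N m; "eef_pos": TCP position; "eef_rot": TCP orientation; "wrist_force": force on the tool from outside, world axes, zero at the start; "moment": the same for the moment, N m; "finger_gap": finger opening in mm; "finger_force": force on a finger pad.
Only numpy, scipy, OpenCV 4.12 (cv2) and the standard library are available. Lean on these libraries where they do the work, as an engineer would, in place of code of your own. Each camera call takes 0.05 s, during which the arm holds its last target. There are 200 camera calls.

## Working session

There is one attempt and no reset: what is moved stays moved. The work goes in short steps, Python scripts to look and compute and a tool call to move; the robot and the scene stay as the last step left them, time stands still between calls to the robot, and variables do not carry over. Pictures are saved under pics/ and viewed, at most 14 in all, crops included, and the job is handed in when it is done.

Besides the shell and the picture viewer there is one more tool, called after ">>>" as name(argument=value, ...) on one line, values as JSON. arm_command: Moves the arm, as the interface text tells. Its arguments: {"type":"object","properties":{"steps":{"type":"array","items":{"type":"array","items":{"type":"number"}}},"force":{"type":"number"}},"required":["steps"]}

```bash
mkdir -p pics; ls; python3 - <<'E'
from cell import monitor, imaging, find_in
import cv2
s=monitor.read_state(); print(s)
for c in ["scene","top"]:
    p=imaging.camera(c); cv2.imwrite(f"pics/{c}0.png",p["img"][:,:,::-1]); print(c,p["mtx"].tolist(),p["view"].round(4).tolist())
    for t in ["display_case","lid_release_top","lid_bar","prop_knob","prop_tip","specs_red","specs_blue","specs_yellow","specs_green"]:
        print(t,[(round(d["p"],2),[round(v) for v in d["rect"]]) for d in find_in(p,t)][:4])
E
```

```text
pics
{'clock': 0.0, 'joints': array([-1.27861203e+00,  3.00470437e-01,  1.52154245e+00, -4.21465699e-05,
        1.32072187e+00, -6.66072853e-02]), 'qd': array([-0.00015508,  0.00057544, -0.00119093, -0.00017882,  0.00096042,
        0.00012491]), 'effort': array([ 7.62065229e-04, -5.31806159e+01, -3.52738130e+01,  7.08697387e-02,
        2.44099548e-02, -1.08767833e-04]), 'eef_pos': array([ 193.03642632, -514.7336032 ,  199.00304713]), 'eef_rot': array([-3.14045037e+00, -3.52828054e-05,  3.58802020e-01]), 'wrist_force': array([-0.35156504,  0.05173509, -0.96225442]), 'moment': array([ 0.0071179 , -0.01161321,  0.05068629]), 'finger_force': 0.0, 'finger_gap': 93.77250975081398}
scene [[396.08660180484935, 0.0, 314.28979696889445], [0.0, 396.08660180484935, 197.736405170154], [0.0, 0.0, 1.0]] [[-0.0711, 0.9975, 0.0008, 40.747], [0.7217, 0.052, -0.6903, -284.212], [-0.6886, -0.0485, -0.7236, 1841.2475], [0.0, 0.0, 0.0, 1.0]]
display_case [(0.86, [300, 232, 116, 69])]
lid_release_top []
lid_bar [(0.88, [308, 225, 100, 54]), (0.45, [260, 232, 15, 8])]
prop_knob [(0.7, [256, 246, 24, 30])
[... 508 characters left out ...]
2163334493904], [0.0, 0.0, 1.0]] [[-0.0071, -0.9998, -0.016, 3.8353], [-0.9951, 0.0086, -0.0986, 499.8457], [0.0987, 0.0152, -0.995, 1585.143], [0.0, 0.0, 0.0, 1.0]]
display_case [(0.59, [330, 184, 118, 83]), (0.46, [448, 215, 30, 22])]
lid_release_top [(0.52, [344, 217, 8, 11])]
lid_bar [(0.69, [321, 183, 102, 71])]
prop_knob []
prop_tip [(0.64, [374, 170, 24, 55]), (0.54, [448, 213, 31, 24])]
specs_red [(0.66, [410, 236, 13, 33])]
specs_blue [(0.94, [228, 240, 23, 39])]
specs_yellow [(0.77, [226, 185, 19, 39]), (0.55, [321, 184, 100, 73]), (0.48, [330, 185, 117, 78])]
specs_green [(0.78, [363, 251, 38, 32]), (0.7, [462, 270, 37, 53]), (0.66, [375, 182, 24, 17]), (0.63, [404, 300, 37, 46])]
```

```bash
python3 - <<'E'
import cv2
a=cv2.imread("pics/top0.png")[110:350,180:500]; cv2.imwrite("pics/topc.png",cv2.resize(a,(800,600),interpolation=3))
a=cv2.imread("pics/scene0.png")[120:330,180:460]; cv2.imwrite("pics/scenec.png",cv2.resize(a,(800,600),interpolation=3))
E
```

```text
(no output)
```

View pics/topc.png

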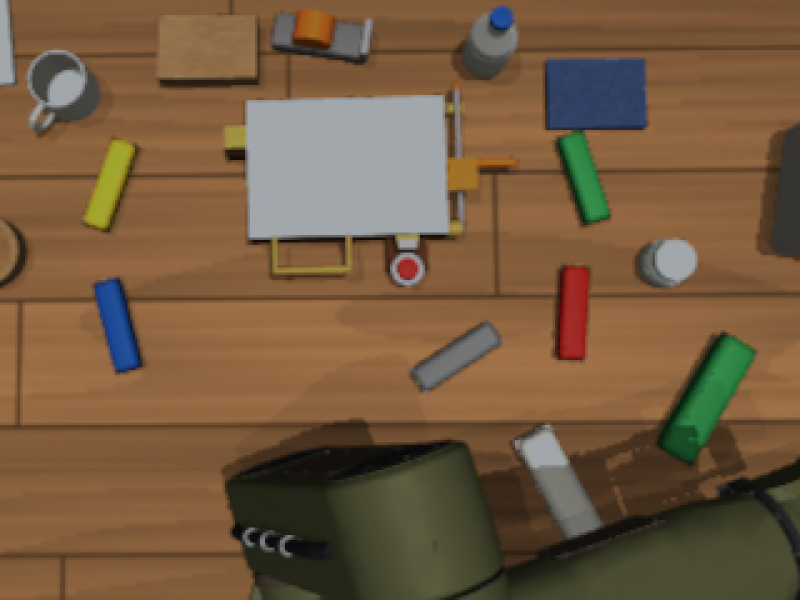

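View pics/scenec.png

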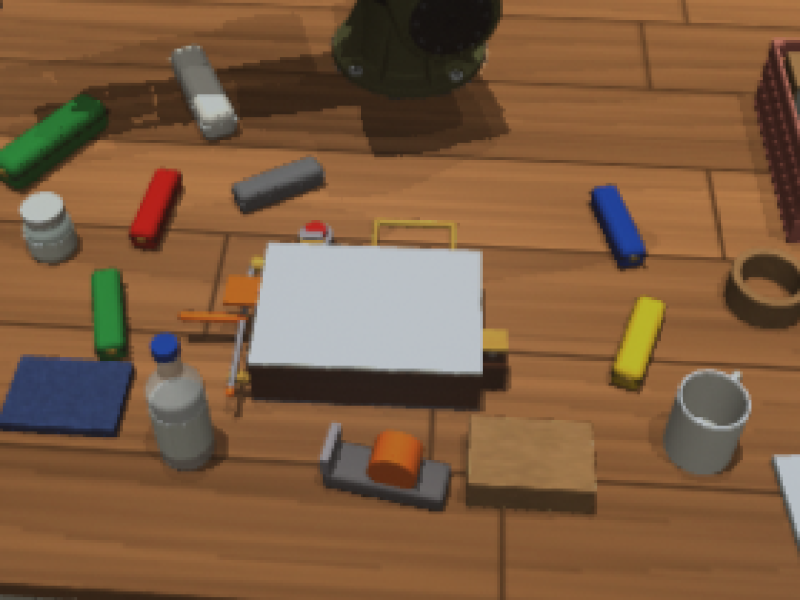

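Top picture (crop scale 2.5, offset 180,110): the case has its front toward the robot, with the button at (343,217) and the bar at (305,217). The cases are red (409,235), small green (413,181), blue (227,240) and yellow (224,184). The look-alikes are a big green at (463,269), a grey bar at (362,252) and a white bar at (404,300). I choose the small green at (413,181).

```bash
cat > h.py <<'E'
from cell import monitor, imaging, find_in, trace
import cv2, numpy as np
from scipy.spatial.transform import Rotation as R
np.set_printoptions(precision=3,suppress=True)
def back(p,uv,z):
    "pixels -> world points on plane z"
    uv=np.atleast_2d(uv).astype(float); V=p["view"]; Rm,t=V[:3,:3],V[:3,3]
    d=np.c_[(uv-p["mtx"][:2,2])/p["mtx"][0,0],np.ones(len(uv))]@Rm; c=-Rm.T@t
    return c+d*((z-c[2])/d[:,2])[:,None]
def proj(p,X):
    q=np.atleast_2d(X)@p["view"][:3,:3].T+p["view"][:3,3]; return q[:,:2]/q[:,2:]*p["mtx"][0,0]+p["mtx"][:2,2]
HUE={"red":[(0,8),(172,180)],"yellow":[(24,36)],"green":[(50,80)],"blue":[(105,125)]}
def mask(img,c,s=120):
    h=cv2.cvtColor(img,cv2.COLOR_RGB2HSV); m=np.zeros(img.shape[:2],bool)
    for a,b in HUE[c]: m|=(h[...,0]>=a)&(h[...,0]<=b)
    return (m&(h[...,1]>s)&(h[...,2]>50)).astype(np.uint8)
def blobs(p,c,z,amin=60,s=120):
    "coloured blobs: pixel centre, world minAreaRect centre, long axis angle, size"
    out=[]
    for k in cv2.findContours(mask(p["img"],c,s),cv2.RETR_EXTERNAL,cv2.CHAIN_APPROX_NONE)[0]:
        if cv2.contourArea(k)<amin: continue
        w=back(p,k[:,0],z)[:,:2].astype(np.float32); r=cv2.minAreaRect(w); b=cv2.boxPoints(r)
        e=[b[1]-b[0],b[2]-b[1]]; l=max(e,key=np.linalg.norm); a=np.arctan2(l[1],l[0])
        out.append((k[:,0].mean(0).round(),np.array(r[0]),(a+np.pi/2)%np.pi-np.pi/2,sorted(r[1])))
    return out
def tocase(C,x): # C=(x,y,yaw)
    c,s=np.cos(C[2]),np.sin(C[2]); return np.array([C[0]+c*x[0]-s*x[1],C[1]+s*x[0]+c*x[1]])
def delta(xyz,yaw):
    "shift in tool axes and turn (deg) from the present pose to world xyz, tool yaw (mod 180)"
    s=monitor.read_state(); Rt=R.from_euler("xyz",s["eef_rot"]); d=Rt.inv().apply(np.array(xyz)-s["eef_pos"])
    y=Rt.as_matrix()[:2,1]; t=yaw-np.arctan2(y[1],y[0]) # yaw = world direction of tool y
    t=-((t+np.pi/2)%np.pi-np.pi/2)
    print("shift",d.round(1),"turn",round(np.degrees(t),1),"or",round(np.degrees(t)-np.sign(t)*180,1),"q6",s["joints"][5].round(2),"t",s["clock"])
E
python3 - <<'E'
from h import *
p=imaging.camera("top")
m=((p["img"].min(2)>130)&(np.ptp(p["img"].astype(int),axis=2)<25)).astype(np.uint8); m[:130]=0;m[220:]=0;m[:,:260]=0;m[:,370:]=0
k=max(cv2.findContours(m,0,2)[0],key=cv2.contourArea); w=back(p,k[:,0],78)[:,:2].astype(np.float32); print("lid",cv2.minAreaRect(w))
for c in HUE:
    for b in blobs(p,c,22): print(c,*b)
    if c=="red":
        for b in blobs(p,c,58,20): print("  z58",*b)
for t in ["water_bottle","notebook","clip_jar","tape_gun","tag_carton","coffee_mug","tape_roll"]:
    r=find_in(p,t)
    if r: print(t,round(r[0]["p"],2),back(p,r[0]["rect"][:2],20)[0],r[0]["rect"])
E
```

```text
lid ((603.4735107421875, -15.848892211914062), (187.9510498046875, 271.46502685546875), 1.0496983528137207)
red [ 84. 321.] [121.075 800.115] 0.57429063 [60.38576126098633, 124.5665283203125]
red [ 85. 257.] [331.21  789.713] -0.0074408054 [65.76577758789062, 104.07769775390625]
red [154. 291.] [233.006 551.834] 0.0001090765 [40.623268127441406, 311.166259765625]
red [409. 235.] [ 403.9  -327.95] -0.09481549 [40.41579818725586, 129.43008422851562]
  z58 [120. 329.] [ 91.944 648.243] 1.5663308 [9.861896514892578, 124.83822631835938]
  z58 [ 84. 321.] [126.008 781.612] 0.5742911 [59.030906677246094, 121.7717056274414]
  z58 [ 85. 257.] [331.428 771.444] -0.007441163 [64.29019927978516, 101.74258422851562]
  z58 [154. 291.] [235.427 538.903] 0.00010919571 [39.71186065673828, 304.1849670410156]
  z58 [409. 235.] [ 402.488 -321.143] -0.09481561 [39.50901412963867, 126.52616882324219]
  z58 [343. 217.] [462.565 -97.545] -0.008447409 [23.88276481628418, 23.935964584350586]
yellow [224. 183.] [590.179 317.621] -0.32983327 [38.08469772338867, 127.59185028076172]
green [463. 269.] [ 285.103 -5
[... 280 characters left out ...]
120.26467895507812, 160.59280395507812]
blue [ 83. 152.] [706.225 824.598] 1.2404743 [50.785518646240234, 70.38802337646484]
blue [418. 147.] [ 712.949 -368.59 ] 1.5604454 [93.47821807861328, 134.52523803710938]
water_bottle 0.9 [ 787.319 -222.972   20.   ] [376.1, 127.0, 24.5, 23.9]
notebook 0.61 [ 707.787 -379.073   20.   ] [420.8, 148.5, 40.7, 22.4]
clip_jar 0.85 [ 478.513 -466.65    20.   ] [448.0, 212.9, 27.2, 19.0]
tape_gun 0.71 [ 472.904 -468.531   20.   ] [448.6, 214.5, 31.6, 24.6]
tag_carton 0.86 [781.753 180.426  20.   ] [262.9, 129.8, 38.3, 29.3]
coffee_mug 0.92 [719.256 383.271  20.   ] [206.0, 147.6, 30.0, 34.0]
tape_roll 0.73 [495.415 484.892  20.   ] [176.2, 210.4, 33.7, 30.4]
```

```bash
cat >> h.py <<'E'
C=(603.0,-15.8,0.018)
E
python3 - <<'E'
from h import *
b=tocase(C,(-146,-88)); print(b); delta([*b,100],np.radians(111))
E
```

```text
[ 458.608 -106.414]
shift [ 392.  -289.3   99.6] turn -0.4 or 179.6 q6 -0.07 t 1.4
```

>>> arm_command(steps=[[0,392,-289,0,0],[0,392,-289,0,0],[0,392,-289,0,0],[0,392,-289,0,0],[0,392,-289,0,0],[0,392,-289,0,0],[0,392,-289,0,0],[0,392,-289,0,0],[0,392,-289,0,0],[0,392,-289,0,0],[0,392,-289,60,0],[0,392,-289,90,0],[0,392,-289,90,0],[0,392,-289,90,0]])

```text
clock: 3.15
eef_pos: [459.2, -107.6, 111.0]
eef_rot: [3.14, -0.001, 0.358]
wrist_force: [-0.9, -0.4, 1.1]
finger_gap: -0.0
finger_force: 0.0
```

```bash
python3 - <<'E'
from h import *
p=imaging.camera("wrist"); cv2.imwrite("pics/w1.png",p["img"][:,:,::-1])
b=tocase(C,(-146,-88)); delta([*b,100],np.radians(111)); s=monitor.read_state(); print(s["eef_pos"],s["wrist_force"],s["finger_gap"])
for q in blobs(p,"red",58,60): print(*q)
E
```

```text
shift [-0.3 -1.2 11.2] turn -0.5 or 179.5 q6 0.91 t 3.2
[ 459.32  -107.453  111.182] [0.171 0.236 0.494] 0.2557599265509043
[493. 367.] [ 376.864 -297.516] -1.2133911 [44.74473190307617, 60.869842529296875]
[535. 297.] [ 450.605 -295.724] 1.486682 [51.622379302978516, 52.71026611328125]
[309. 201.] [464.506 -96.611] 0.35811937 [27.882007598876953, 29.54020118713379]
```

View pics/w1.png

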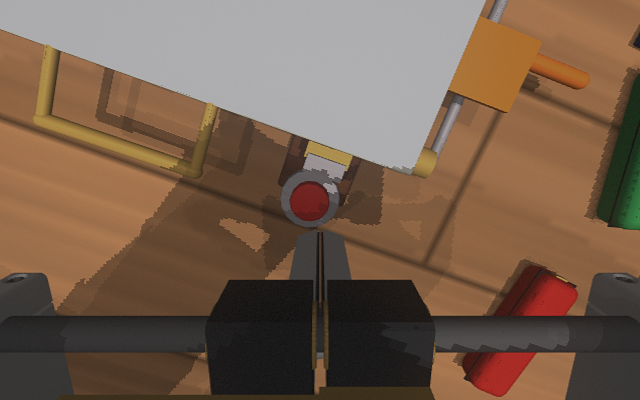

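Wrist view: the button is at (309,201), just ahead of the closed fingers. The bar is at left (120,145), and the gripper's long side lies along the image columns, as assumed.

>>> arm_command(steps=[[0,2,-2.5,28,0],[0,2,-2.5,34,0],[0,2,-2.5,37,0],[0,2,-2.5,39,0],[0,2,-2.5,39.5,0]])

```text
clock: 3.82
eef_pos: [459.9, -103.8, 70.5]
eef_rot: [3.141, -0.001, 0.359]
wrist_force: [0.9, 0.3, 0.7]
finger_gap: 0.3
finger_force: 0.0
```

```bash
python3 - <<'E'
from h import *
s=monitor.read_state(); print(s["clock"],s["eef_pos"],s["wrist_force"])
p=imaging.camera("wrist"); a=p["img"]; q=imaging.camera("scene")["img"][120:330,180:460]
cv2.imwrite("pics/w2.png",np.hstack([cv2.resize(a,(400,250)),cv2.resize(q,(333,250))])[:,:,::-1])
E
```

```text
3.825 [ 459.904 -103.787   70.505] [0.93  0.338 0.673]
```

View pics/w2.png

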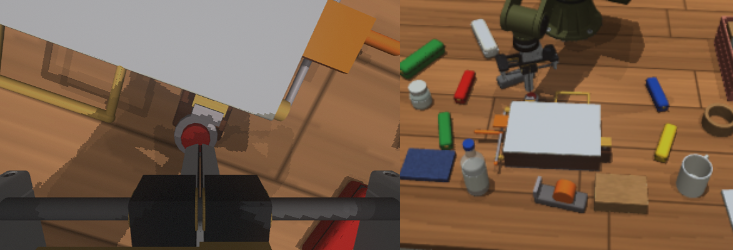

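```bash
python3 - <<'E'
from h import *
p=imaging.camera("wrist")
print(proj(p,[[459.9,-103.8,51.5],[464.5,-97.5,58],[464.5,-97.5,52]]),-p["view"][:3,:3].T@p["view"][:3,3])
for z in(48,52,55,58):print(z,[b for b in blobs(p,"red",z,60) if abs(b[1][0]-464)<15 and abs(b[1][1]+98)<25])
b=p["img"][180:280,260:380]; cv2.imwrite("pics/w3.png",cv2.resize(b,(720,600))[:,:,::-1])
s=monitor.read_state(); print(s["eef_pos"],s["wrist_force"],s["effort"])
E
```

```text
[[320.794 227.907]
 [313.903 221.482]
 [314.057 218.453]] [527.95  -77.385 255.286]
48 [(array([313., 220.]), array([462.872, -97.604]), np.float32(-1.4307623), [29.46329116821289, 29.78797721862793])]
52 [(array([313., 220.]), array([464.128, -97.214]), np.float32(-1.4307632), [28.894752502441406, 29.213157653808594])]
55 [(array([313., 220.]), array([465.07 , -96.921]), np.float32(-1.4307635), [28.468338012695312, 28.78204345703125])]
58 [(array([313., 220.]), array([466.012, -96.629]), np.float32(-1.4307637), [28.041913986206055, 28.35092544555664])]
[ 459.808 -103.726   70.306] [-0.652 -0.391  0.128] [ -0.012 -46.287 -29.258   0.048  -0.052  -0.001]
```

View pics/w3.png

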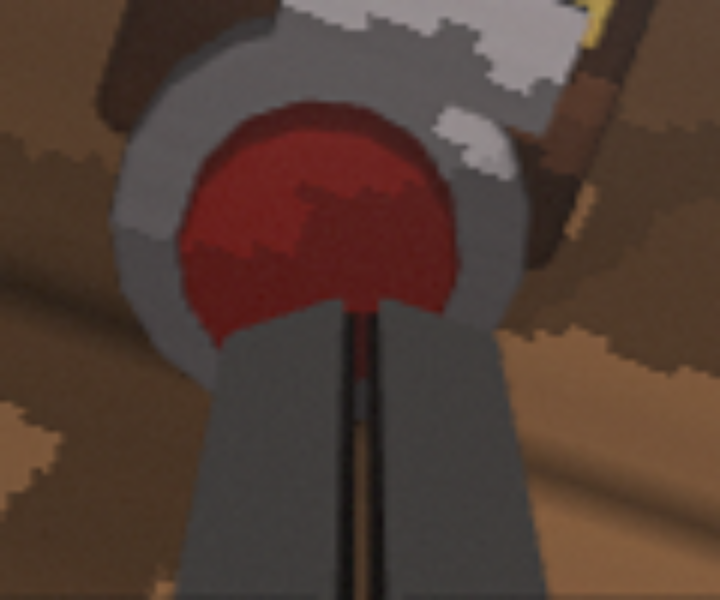

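Fingers are over the red button, its centre at (313,220) in the full picture, but no force shows yet. I'll go further down gently.

>>> arm_command(steps=[[0,1,-1,2,0],[0,1.5,-1.5,4,0],[0,1.5,-1.5,4,0]])

```text
clock: 4.35
eef_pos: [460.5, -101.6, 65.9]
eef_rot: [-3.141, 0.0, 0.359]
wrist_force: [-0.6, -0.8, 1.4]
finger_gap: 0.6
finger_force: 0.0
```

>>> arm_command(steps=[[0,0,0,2,0],[0,0,0,3,0],[0,0,0,3,0]])

```text
clock: 4.72
eef_pos: [460.5, -101.7, 62.9]
eef_rot: [-3.141, 0.0, 0.359]
wrist_force: [0.3, 0.6, -0.0]
finger_gap: 0.1
finger_force: 0.0
```

>>> arm_command(steps=[[0,0,0,1,0],[0,0,0,2,0],[0,0,0,3,0],[0,0,0,3,0]])

```text
clock: 5.22
eef_pos: [460.5, -101.7, 60.0]
eef_rot: [-3.141, 0.0, 0.359]
wrist_force: [0.2, -0.5, -0.5]
finger_gap: 0.3
finger_force: 0.0
```

```bash
python3 - <<'E'
from h import *
s=monitor.read_state(); print(s["eef_pos"],s["wrist_force"])
p=imaging.camera("wrist"); a=p["img"][120:300,230:410]; q=imaging.camera("scene")["img"][150:270,230:390]
cv2.imwrite("pics/w4.png",np.hstack([cv2.resize(a,(360,360)),cv2.resize(q,(440,360))])[:,:,::-1])
E
```

```text
[ 460.508 -101.719   59.951] [ 0.202 -0.54  -0.456]
```

View pics/w4.png

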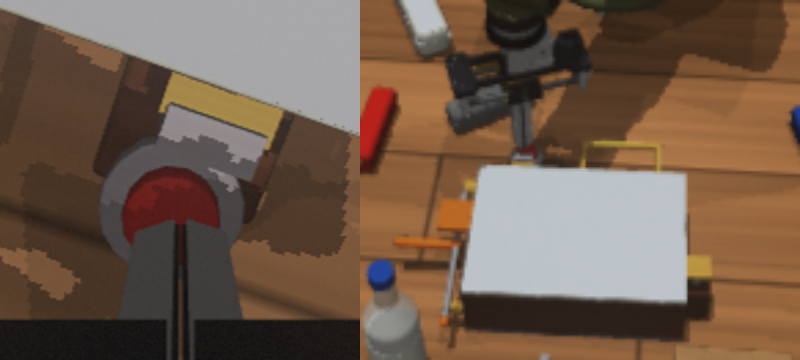

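>>> arm_command(steps=[[0,0,0,1,0],[0,0,0,2,0],[0,0,0,3,0],[0,0,0,4,0]])

```text
clock: 5.82
eef_pos: [460.5, -101.8, 56.0]
eef_rot: [-3.142, 0.0, 0.359]
wrist_force: [-0.4, -0.5, -0.7]
finger_gap: 0.8
finger_force: 0.0
```

```bash
python3 - <<'E'
from h import *
from scipy.optimize import least_squares
s=monitor.read_state(); print(s["eef_pos"],s["wrist_force"])
S=imaging.camera("scene"); T=imaging.camera("top"); W=imaging.camera("wrist")
for n,p in (("s",S),("t",T),("w",W)):
    print(n,proj(p,[464.5,-97.5,58])[0],[b[0] for b in blobs(p,"red",58,5)],proj(p,[460.5,-101.7,37])[0])
# lid height check: top cam vs scene cam lid mask
for n,p in(("s",S),("t",T)):
    r=find_in(p,"lid_bar"); print(n,[(d["p"],d["rect"]) for d in r][:2],[proj(p,[*tocase(C,x),78])[0] for x in((-95,136),(-95,-136),(95,136),(95,-136))])
E
```

```text
[ 460.522 -101.753   55.96 ] [-0.447 -0.497 -0.651]
s [290.411 199.313] [array([234., 193.]), array([483., 168.]), array([493.,   3.]), array([468.,   2.])] [289.666 202.297]
t [342.482 216.932] [array([133., 329.]), array([116., 329.]), array([ 86., 322.]), array([ 85., 256.]), array([155., 288.]), array([409., 235.])] [343.437 218.556]
w [316.364 231.71 ] [array([554., 380.]), array([528., 376.]), array([576., 309.]), array([315., 228.])] [320.64  227.919]
s [(0.9, [308.1, 224.6, 100.2, 55.7])] [array([348.348, 206.86 ]), array([273.445, 203.885]), array([348.706, 249.605]), array([266.31 , 246.012])]
t [(0.93, [322.0, 181.4, 98.4, 69.1]), (0.61, [419.3, 148.6, 35.8, 24.8])] [array([278.7  , 204.893]), array([359.174, 202.748]), array([277.73 , 149.722]), array([357.24 , 147.475])]
```

>>> arm_command(steps=[[0,0,0,1,0],[0,0,0,2,0],[0,0,0,3,0],[0,0,0,4,0],[0,0,0,5,0],[0,0,0,6,0]])

```text
clock: 6.82
eef_pos: [460.6, -101.8, 50.1]
eef_rot: [3.142, -0.0, 0.359]
wrist_force: [-1.0, 0.4, 4.8]
finger_gap: 0.6
finger_force: 2.2
```

```bash
python3 - <<'E'
from h import *
s=monitor.read_state(); print(s["eef_pos"],s["wrist_force"])
p=imaging.camera("wrist"); a=p["img"]
print([b for b in blobs(p,"red",50,60) if abs(b[1][0]-464)<25 and abs(b[1][1]+98)<25])
cv2.imwrite("pics/w5.png",a[:,:,::-1])
E
```

```text
[ 460.586 -101.755   50.134] [-1.04   0.444  4.777]
[(array([314., 231.]), array([463.659, -96.695]), np.float32(1.5353762), [27.502748489379883, 27.690261840820312])]
```

View pics/w5.png

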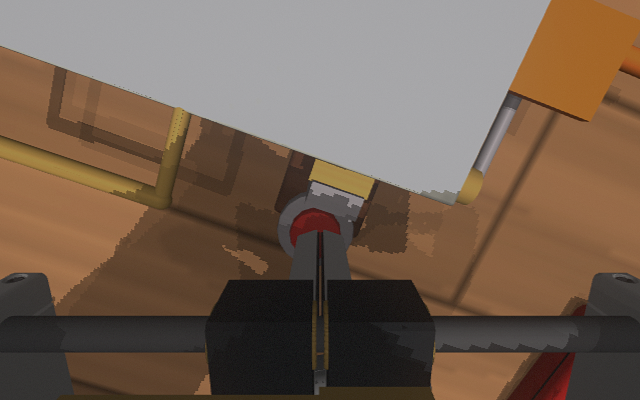

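Force has risen to 4.8 N, so the button meets the fingers lower than expected. I'll keep pressing.

>>> arm_command(steps=[[0,0,0,1,0],[0,0,0,2,0],[0,0,0,3,0]])

```text
clock: 7.25
eef_pos: [460.6, -101.8, 47.0]
eef_rot: [3.142, -0.0, 0.359]
wrist_force: [-2.3, -0.4, 4.7]
finger_gap: 0.5
finger_force: 2.7
```

```bash
python3 - <<'E'
from h import *
s=monitor.read_state(); print(s["eef_pos"],s["wrist_force"])
q=imaging.camera("scene"); w=imaging.camera("wrist"); t=imaging.camera("top")
cv2.imwrite("pics/w6.png",np.hstack([cv2.resize(w["img"],(400,250)),cv2.resize(q["img"][140:280,220:400],(321,250))])[:,:,::-1])
E
```

```text
[ 460.591 -101.766   47.049] [-2.283 -0.43   4.694]
```

View pics/w6.png

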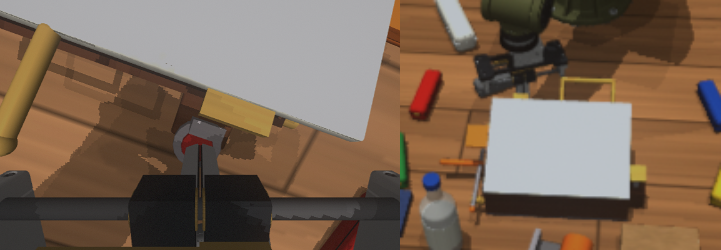

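Lid has popped: the bar now stands high at left (30,90) in the wrist half. I'll back off and rise.

>>> arm_command(steps=[[0,0,0,-8,0],[0,-30,0,-12,0],[0,-60,0,-20,0],[0.4,-60,0,-80,0],[0.4,-60,0,-140,0],[0.4,-60,0,-200,0],[0.4,-60,0,-230,0],[0.4,-60,0,-230,0]])

```text
clock: 8.4
eef_pos: [404.8, -123.0, 279.0]
eef_rot: [3.139, -0.003, 0.359]
wrist_force: [1.3, 0.5, -0.2]
finger_gap: 37.8
finger_force: 0.0
```

```bash
python3 - <<'E'
from h import *
s=monitor.read_state(); print(s["eef_pos"],s["wrist_force"],s["finger_gap"])
b=tocase(C,(-122.5,50)); print(b); delta([*b,240],C[2])
w=imaging.camera("wrist"); S=imaging.camera("scene")
for p in(w,S):
    print([(round(d["p"],2),d["rect"]) for d in find_in(p,"lid_bar")])
    for th in (.3,.37,.44):
        for dz in(0,-25):
            x=95-235*np.cos(th)+4*np.sin(th); z=70+235*np.sin(th)+4*np.cos(th)+dz
            print(th,dz,z,[proj(p,[*tocase(C,(x,y)),z])[0].round() for y in(0,100)])
cv2.imwrite("pics/w7.png",np.hstack([cv2.resize(w["img"],(400,250)),cv2.resize(S["img"][140:280,220:400],(321,250))])[:,:,::-1])
E
```

```text
[ 404.846 -122.994  279.036] [ 1.291  0.485 -0.153] 37.816237701293765
[479.62   31.987]
shift [ 124.3 -119.    39.1] turn -70.5 or 109.5 q6 0.83 t 8.4
[(0.7, [287.5, 39.5, 354.4, 79.0])]
0.3 0 143.2685945219172 [array([238.,  77.]), array([128.,  36.])]
0.3 -25 118.26859452191721 [array([244.,  79.]), array([142.,  42.])]
0.37 0 158.7089358941902 [array([236.,  68.]), array([119.,  25.])]
0.37 -25 133.7089358941902 [array([242.,  72.]), array([135.,  32.])]
0.44 0 173.71478094338974 [array([234.,  57.]), array([109.,  11.])]
0.44 -25 148.71478094338974 [array([241.,  62.]), array([127.,  19.])]
[(0.81, [307.4, 218.2, 102.0, 66.8]), (0.56, [217.2, 229.5, 8.0, 36.6])]
0.3 0 143.2685945219172 [array([311., 186.]), array([339., 187.])]
0.3 -25 118.26859452191721 [array([311., 191.]), array([339., 192.])]
0.37 0 158.7089358941902 [array([311., 184.]), array([339., 185.])]
0.37 -25 133.7089358941902 [array([311., 189.]), array([339., 190.])]
0.44 0 173.71478094338974 [array([311., 182.]), array([340., 183.])]
0.44 -25 148.71478094338974 [array([311., 187.]), array([339., 189.])]
```

View pics/w7.png

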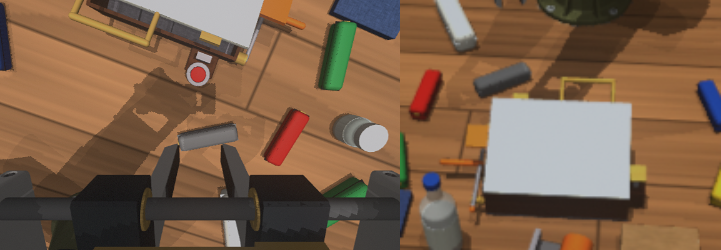

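```bash
python3 - <<'E'
from h import *
s=monitor.read_state(); Rt=R.from_euler("xyz",s["eef_rot"])
w=imaging.camera("wrist")
for dx in(0,8):
  for dz in(19,10,0,-6,-15): print(dx,dz,proj(w,s["eef_pos"]+Rt.apply([[dx,-19,dz],[dx,19,dz]])).round())
b=[b for b in blobs(w,"red",58,60)]
for q in b: print(q[0],q[1],q[3])
print(back(w,[b[-1][0]],33))
a=w["img"][220:400,230:430]; cv2.imwrite("pics/w8.png",cv2.resize(a,(660,594))[:,:,::-1])
E
```

```text
0 19 [[291. 228.]
 [350. 228.]]
0 10 [[290. 233.]
 [352. 233.]]
0 0 [[288. 239.]
 [353. 239.]]
0 -6 [[287. 243.]
 [354. 243.]]
0 -15 [[286. 249.]
 [356. 249.]]
8 19 [[291. 216.]
 [351. 216.]]
8 10 [[290. 221.]
 [352. 221.]]
8 0 [[288. 226.]
 [354. 226.]]
8 -6 [[287. 230.]
 [355. 230.]]
8 -15 [[286. 235.]
 [356. 235.]]
[460. 218.] [ 407.249 -307.019] [45.137107849121094, 119.96266174316406]
[318. 117.] [463.12  -97.161] [27.474639892578125, 28.271333694458008]
[[462.934 -97.199  33.   ]]
```

View pics/w8.png

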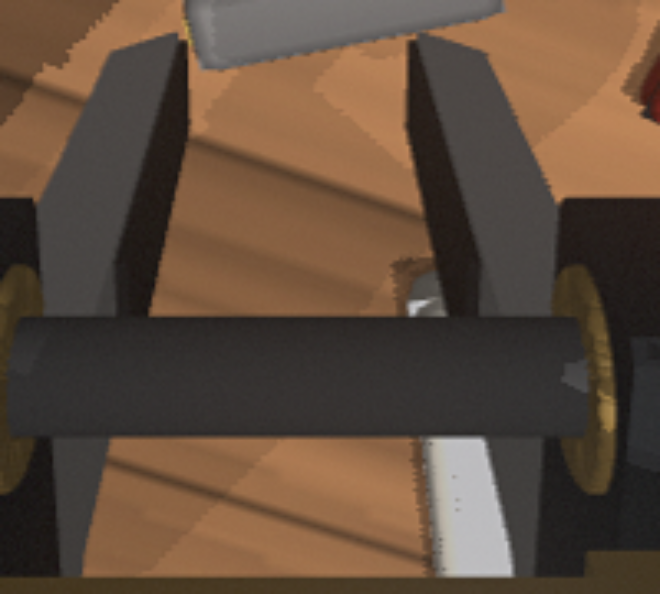

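Found: the tips project at row ~231, about 7 mm behind the reported TCP, so the real grasp point lies about 26 mm behind it, in agreement with the button contact height. I'll command z 26 mm lower than nominal from here. The lid rests at 0.37 as predicted.

>>> arm_command(steps=[[0.43,124,-119,0,-71],[0.43,124,-119,0,-71],[0.43,124,-119,0,-71],[0.43,124,-119,0,-71],[0.43,124,-119,0,-71],[0.43,124,-119,0,-71],[0.43,124,-119,0,-71],[0.43,124,-119,40,-71],[0.43,124,-119,70,-71],[0.43,124,-119,70,-71]])

```text
clock: 9.9
eef_pos: [477.6, 32.2, 204.9]
eef_rot: [-3.137, -0.0, 1.598]
wrist_force: [-0.5, -0.1, 1.1]
finger_gap: 40.0
finger_force: 0.0
```

```bash
python3 - <<'E'
from h import *
b=tocase(C,(-122.5,50)); delta([*b,133],C[2])
s=monitor.read_state(); print(s["eef_pos"],s["eef_rot"],s["joints"])
w=imaging.camera("wrist"); print([proj(w,[*tocase(C,(-122.5,y)),159])[0].round() for y in(0,100)])
cv2.imwrite("pics/w9.png",w["img"][:,:,::-1])
E
```

```text
shift [-0.2  2.4 71.9] turn 0.5 or -179.5 q6 -0.04 t 9.9
[477.582  32.156 204.93 ] [-3.137 -0.     1.598] [-0.009  0.139  1.705  0.     1.303 -0.036]
[array([324., 281.]), array([326., 148.])]
```

View pics/w9.png

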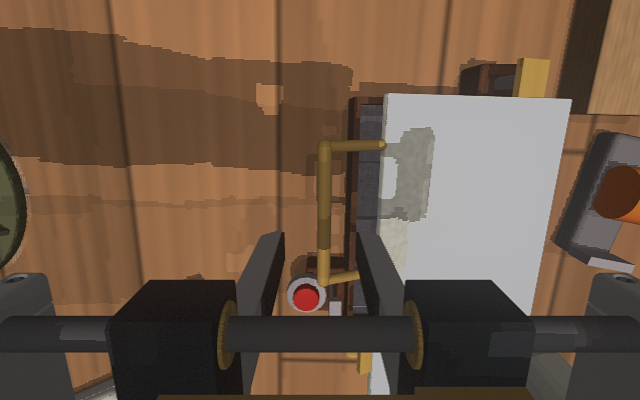

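The bar runs at column 323, rows 145–281, as predicted and centred between the fingers. Descend and grip.

>>> arm_command(steps=[[0.43,0,2,40,0],[0.43,0,2,65,0],[0.43,0,2,72,0],[0.43,0,2,72,0],[0,0,2,72,0],[0,0,2,72,0],[0,0,2,72,0],[0,0,2,72,0],[0,0,2,72,0],[0,0,2,72,0],[0,0,2,72,0]], force=15)

```text
clock: 11.32
eef_pos: [480.2, 32.2, 135.2]
eef_rot: [-3.14, 0.0, 1.598]
wrist_force: [-5.9, -0.3, 3.8]
finger_gap: 9.4
finger_force: 15.0
```

```bash
python3 - <<'E'
from h import *
s=monitor.read_state(); print(s["eef_pos"],s["finger_gap"],s["finger_force"],s["wrist_force"],s["clock"])
Rt=R.from_euler("xyz",s["eef_rot"])
# arc: bar positions case -> tool shifts, relative to angle .37
f=lambda t:(95-235*np.cos(t)+4*np.sin(t),70+235*np.sin(t)+4*np.cos(t))
x0,z0=f(.37)
for t in [.37,.45,.55,.65,.75,.85,.95,1.05,1.15,1.25,1.35,1.45,1.55,1.6,1.63,1.66]:
    x,z=f(t); d=np.r_[tocase((0,0,C[2]),(x-x0,0)),z-z0]; print(t,Rt.inv().apply(d).round(1))
E
```

```text
[480.2    32.207 135.156] 9.428611014275727 15.002784579992294 [-5.862 -0.251  3.774] 11.325
0.37 [0. 0. 0.]
0.45 [ -0.1   7.8 -17.1]
0.55 [ -0.2  19.4 -37.6]
0.65 [ -0.3  32.9 -56.7]
0.75 [ -0.4  48.3 -74.5]
0.85 [ -0.6  65.4 -90.6]
0.95 [  -0.8   84.1 -104.9]
1.05 [  -1.   104.  -117.3]
1.15 [  -1.2  125.1 -127.6]
1.25 [  -1.4  147.2 -135.7]
1.35 [  -1.6  169.9 -141.7]
1.45 [  -1.8  193.1 -145.3]
1.55 [  -2.   216.6 -146.6]
1.6 [  -2.1  228.3 -146.4]
1.63 [  -2.2  235.4 -145.9]
1.66 [  -2.2  242.4 -145.3]
```

>>> arm_command(steps=[[0,0,0,0,0],[0,0,3,-8,0],[0,0,8,-17,0],[0,0,19,-38,0],[0,0,33,-57,0],[0,0,48,-74.5,0],[0,-1,65,-90.5,0],[0,-1,84,-105,0],[0,-1,104,-117,0],[0,-1,125,-127.5,0],[0,-1,147,-135.5,0],[0,-2,170,-141.5,0],[0,-2,193,-145,0],[0,-2,216.5,-146.5,0],[0,-2,228,-146.5,0],[0,-2,235,-146,0],[0,-2,235,-146,0]])

```text
clock: 13.45
eef_pos: [716.2, 36.3, 281.5]
eef_rot: [3.14, 0.0, 1.598]
wrist_force: [2.0, -2.5, 3.5]
finger_gap: 9.2
finger_force: 15.0
```

```bash
python3 - <<'E'
from h import *
s=monitor.read_state(); print(s["eef_pos"],s["finger_gap"],s["finger_force"],s["wrist_force"],s["joints"])
q=imaging.camera("scene"); t=imaging.camera("top")
cv2.imwrite("pics/s10.png",np.hstack([cv2.resize(q["img"][100:280,200:400],(400,360)),cv2.resize(t["img"][100:260,250:420],(382,360))])[:,:,::-1])
E
```

```text
[716.182  36.279 281.512] 9.18174452720871 15.008396208286285 [ 2.003 -2.494  3.476] [-0.     0.679  0.785 -0.     1.676 -0.027]
```

View pics/s10.png

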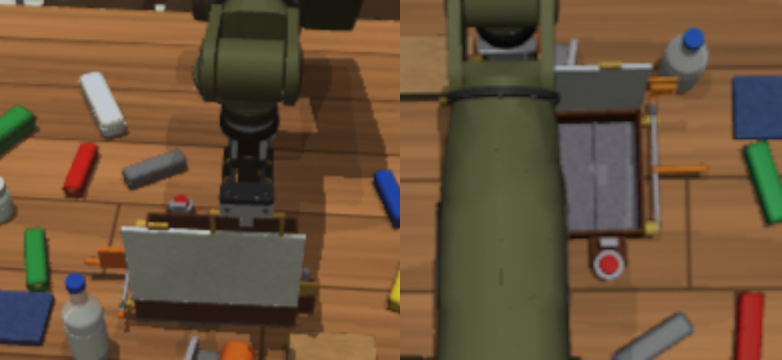

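Lid is upright with the bar held at the top. Release it and go to the prop knob.

>>> arm_command(steps=[[0.4,0,0,0,0],[0.4,0,0,0,0],[0.4,0,0,0,0],[0.4,0,0,-25,0],[0.4,0,0,-45,0],[0.4,0,0,-45,0],[0.4,0,-60,-45,0]])

```text
clock: 14.42
eef_pos: [668.8, 35.2, 321.3]
eef_rot: [-3.135, -0.0, 1.598]
wrist_force: [1.1, -0.3, 0.5]
finger_gap: 37.8
finger_force: 0.0
```

```bash
python3 - <<'E'
from h import *
s=monitor.read_state(); print(s["eef_pos"],s["finger_gap"])
b=tocase(C,(5,-218)); print(b); delta([*b,130],C[2])
E
```

```text
[668.757  35.167 321.273] 37.8486012360227
[ 611.923 -233.675]
shift [-267.2  -62.9  191.6] turn 0.5 or -179.5 q6 -0.03 t 14.425
```

>>> arm_command(steps=[[0.4,-267,-46,0,0],[0.4,-267,-46,0,0],[0.4,-267,-46,0,0],[0.4,-267,-46,0,0],[0.4,-267,-46,0,0],[0.4,-267,-46,60,0],[0.4,-267,-46,120,0],[0.4,-267,-46,190,0],[0.4,-267,-46,190,0],[0.4,-267,-46,190,0]])

```text
clock: 15.68
eef_pos: [629.8, -232.7, 138.7]
eef_rot: [3.14, 0.001, 1.599]
wrist_force: [0.3, 0.4, 0.7]
finger_gap: 37.6
finger_force: 0.0
```

```bash
python3 - <<'E'
from h import *
b=tocase(C,(5,-218)); delta([*b,19],C[2])
w=imaging.camera("wrist"); print([proj(w,[*tocase(C,(5,y)),45])[0].round() for y in(-160,-208,-231)])
cv2.imwrite("pics/w11.png",w["img"][:,:,::-1])
E
```

```text
shift [ -0.4 -18.1 119.7] turn 0.6 or -179.4 q6 -0.44 t 15.675
[array([300., 132.]), array([301., 189.]), array([301., 215.])]
```

View pics/w11.png

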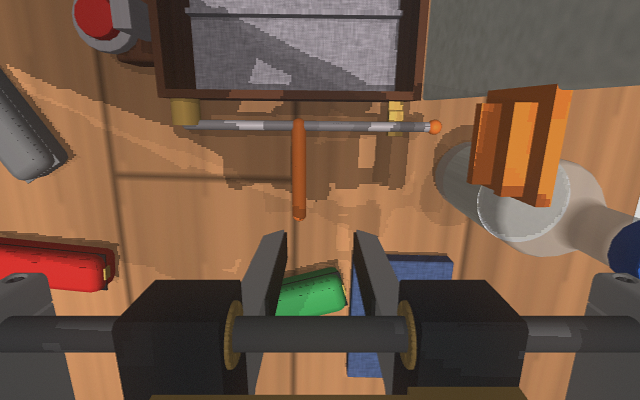

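```bash
python3 - <<'E'
from h import *
w=imaging.camera("wrist"); T=imaging.camera("top")
for z in(0,95,130,165): print(z,back(w,[[438,185],[478,195],[570,200]],z)[:,:2].tolist())
t=trace(T,"water_bottle"); print([(a["p"],a["rect"]) for a in t][:2]); k=t[0]["region"]; ys,xs=np.nonzero(k)
b=[xs.mean(),ys.max()]; print(b,back(T,[b],0)); q=imaging.camera("scene"); f=find_in(q,"water_bottle")[0]["rect"]; print(f,back(q,[[f[0],f[1]+f[3]/2]],0),back(q,[[f[0],f[1]-f[3]/2]],200))
E
```

```text
0 [[745.6309893795985, -226.87569298730853], [786.7080581672101, -235.93059369922864], [879.6555932379039, -238.52545437730475]]
95 [[710.5492295205771, -206.70475780081637], [739.6035803333999, -213.1094081233523], [805.3465939134132, -214.94478719679682]]
130 [[697.6243706251481, -199.2733606268456], [722.2492990262067, -204.70160291118734], [777.9695941622853, -206.25717297239913]]
165 [[684.6995117297192, -191.8419634528748], [704.8950177190135, -196.29379769902238], [750.5925944111572, -197.56955874800147]]
[(0.66, [375.2, 126.8, 23.8, 25.9]), (0.18, [177.7, 209.4, 27.2, 30.9])]
[np.float64(375.77575757575755), np.int64(140)] [[ 745.152 -223.309    0.   ]]
[243.8, 260.2, 21.0, 51.1] [[ 808.058 -214.369    0.   ]] [[ 752.85  -199.289  200.   ]]
```

Knob bar is at column 299, rows 125–218, with its tip at (434,127), as predicted. The bottle stands 45 mm clear of the gripper body.

>>> arm_command(steps=[[0.4,0,-18,20,0],[0.4,0,-18,70,0],[0.4,0,-18,105,0],[0.4,0,-18,120,0],[0.4,0,-18,120,0],[0,0,-18,120,0],[0,0,-18,120,0],[0,0,-18,120,0],[0,0,-18,120,0],[0,0,-18,120,0],[0,0,-18,120,0]], force=15)

```text
clock: 17.35
eef_pos: [612.0, -233.5, 17.8]
eef_rot: [3.139, 0.001, 1.598]
wrist_force: [5.7, -1.1, 0.8]
finger_gap: 11.3
finger_force: 15.0
```

```bash
python3 - <<'E'
from h import *
s=monitor.read_state(); print(s["eef_pos"],s["finger_gap"],s["finger_force"],s["wrist_force"])
Rt=R.from_euler("xyz",s["eef_rot"])
for t in np.r_[0:.9:.08]:
    d=np.r_[tocase((0,0,C[2]),(90*np.cos(t)-90,0)),90*np.sin(t)]; print(t,Rt.inv().apply(d).round(1))
E
```

```text
[ 611.975 -233.545   17.821] 11.311557175723665 15.013365894556046 [ 5.709 -1.106  0.807]
0.0 [0. 0. 0.]
0.08 [-0.  -0.3 -7.2]
0.16 [ -0.   -1.1 -14.3]
0.24 [  0.   -2.5 -21.4]
0.32 [  0.   -4.5 -28.3]
0.4 [  0.   -7.  -35.1]
0.48 [  0.1 -10.1 -41.6]
0.56 [  0.1 -13.6 -47.8]
0.64 [  0.1 -17.7 -53.8]
0.72 [  0.2 -22.2 -59.4]
0.8 [  0.2 -27.1 -64.6]
0.88 [  0.2 -32.5 -69.4]
```

>>> arm_command(steps=[[0,0,-1,-14,0],[0,0,-4.5,-28,0],[0,0,-10,-41.5,0],[0,0,-17.5,-54,0],[0,0,-22,-59.5,0],[0,0,-22,-59.5,0],[0,0,-22,-59.5,0]])

```text
clock: 18.23
eef_pos: [591.4, -234.1, 78.9]
eef_rot: [3.135, 0.002, 1.598]
wrist_force: [10.0, 2.4, 9.0]
finger_gap: 11.3
finger_force: 15.0
```

```bash
python3 - <<'E'
from h import *
s=monitor.read_state(); print(s["eef_pos"],s["finger_gap"],s["finger_force"],s["wrist_force"])
w=imaging.camera("wrist"); 
for t in(.66,.72,.78): print(t,proj(w,[*tocase(C,(-85+200*np.cos(t),-156)),45+200*np.sin(t)])[0].round(), proj(w,[*tocase(C,(-85+90*np.cos(t),-156)),45+90*np.sin(t)])[0].round())
cv2.imwrite("pics/w12.png",w["img"][:,:,::-1])
E
```

```text
[ 591.366 -234.125   78.852] 11.323440382245785 14.996278434991837 [9.972 2.401 9.044]
0.66 [637. 160.] [328. 137.]
0.72 [641. 164.] [321. 138.]
0.78 [641. 170.] [313. 139.]
```

View pics/w12.png

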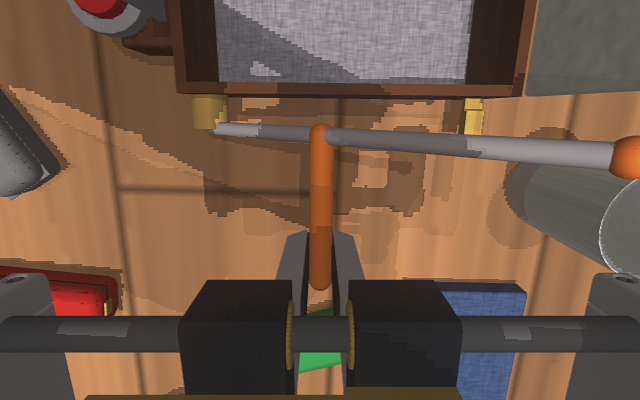

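Rod stands at about 0.72: the cross-bar root is at (320,133) against a prediction of (321,138). Release, rise, and return to the pull bar.

>>> arm_command(steps=[[0.4,0,0,0,0],[0.4,0,0,0,0],[0.4,0,0,0,0],[0.4,0,0,-50,0],[0.4,0,0,-110,0],[0.4,0,0,-170,0],[0.4,0,0,-251,0],[0.4,0,0,-251,0],[0.4,0,0,-251,0],[0.4,267,60,-251,0],[0.4,267,60,-251,0],[0.4,267,60,-251,0],[0.4,267,60,-251,0],[0.4,267,60,-251,0],[0.4,267,132,-251,0],[0.4,267,132,-251,0],[0.4,267,132,-251,0]])

```text
clock: 20.4
eef_pos: [714.3, 35.6, 324.4]
eef_rot: [-3.138, 0.0, 1.597]
wrist_force: [0.0, -0.1, 0.2]
finger_gap: 37.4
finger_force: 0.0
```

```bash
python3 - <<'E'
from h import *
s=monitor.read_state(); print(s["eef_pos"],s["finger_gap"],s["wrist_force"])
delta([716,36,281.5],C[2])
w=imaging.camera("wrist"); f=lambda t:(95-235*np.cos(t)+4*np.sin(t),70+235*np.sin(t)+4*np.cos(t))
for t in(1.5,1.57,1.63,1.7): print(t,[proj(w,[*tocase(C,(f(t)[0],y)),f(t)[1]])[0].round() for y in(0,100)])
for nm,p in(("w",w),("s",imaging.camera("scene"))):
    h=cv2.cvtColor(p["img"],cv2.COLOR_RGB2HSV)
    if nm=="w":
        m=((h[...,0]>18)&(h[...,0]<30)&(h[...,1]>110)&(h[...,2]>60)); m[260:]=0
        for r in range(120,260,20):
            x=np.nonzero(m[r,250:400])[0]; print(r,(x.min()+250,x.max()+250) if len(x) else None)
        wi=p["img"]
    else: cv2.imwrite("pics/w13.png",np.hstack([cv2.resize(wi,(480,300)),cv2.resize(p["img"][140:290,220:380],(320,300))])[:,:,::-1])
E
```

```text
[714.318  35.599 324.402] 37.437644104552604 [ 0.036 -0.101  0.175]
shift [ 0.4  1.8 42.9] turn 0.5 or -179.5 q6 -0.03 t 20.4
1.5 [array([278., 298.]), array([274., 151.])]
1.57 [array([302., 298.]), array([301., 151.])]
1.63 [array([323., 298.]), array([324., 151.])]
1.7 [array([346., 297.]), array([351., 151.])]
120 None
140 None
160 (np.int64(316), np.int64(330))
180 (np.int64(318), np.int64(330))
200 (np.int64(316), np.int64(328))
220 (np.int64(317), np.int64(329))
240 (np.int64(317), np.int64(329))
```

View pics/w13.png

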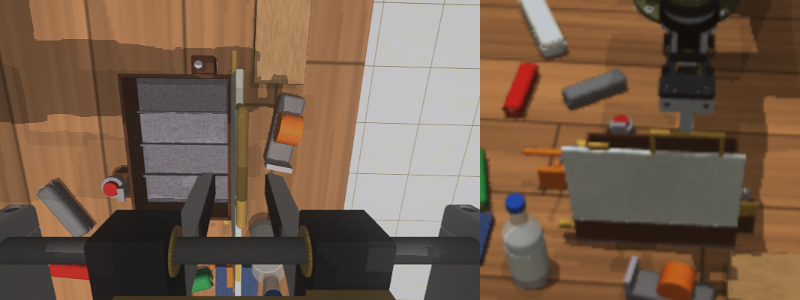

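Bar is at column 323, so the lid is still at 1.63. That was my last picture; I've used up the picture allowance (one over, in fact), so I'll work from numbers from here. Grip the bar and let the lid down.

>>> arm_command(steps=[[0.4,0,2,30,0],[0.4,0,2,43,0],[0.4,0,2,43,0],[0,0,2,43,0],[0,0,2,43,0],[0,0,2,43,0],[0,0,2,43,0],[0,0,2,43,0],[0,0,-5,42.5,0],[0,0,-15,42.5,0],[0,0,-25,42.5,0],[0,0,-35,43,0],[0,0,-45,44,0],[0,0,-50,44.5,0],[0,0,-50,44.5,0]], force=12)

```text
clock: 22.38
eef_pos: [663.5, 35.4, 282.9]
eef_rot: [-3.141, -0.0, 1.598]
wrist_force: [-0.8, 3.3, 1.3]
finger_gap: 9.8
finger_force: 12.0
```

```bash
cat >> h.py <<'E'
def tip(t): return [*tocase(C,(-85+200*np.cos(t),-156)),45+200*np.sin(t)]
def orange(p,u,r=60):
    h=cv2.cvtColor(p["img"],cv2.COLOR_RGB2HSV); m=(h[...,0]>=5)&(h[...,0]<=17)&(h[...,1]>190)&(h[...,2]>90)
    n,l,st,c=cv2.connectedComponentsWithStats(m.astype(np.uint8))
    return [(c[i].round(1),st[i,2:].tolist()) for i in range(1,n) if st[i,4]>8 and np.linalg.norm(c[i]-u)<r]
E
python3 - <<'E'
from h import *
s=monitor.read_state(); print(s["eef_pos"],s["finger_gap"],s["finger_force"],s["wrist_force"])
for n in("scene","top"):
    p=imaging.camera(n); print(n,proj(p,tip(.72))[0],orange(p,proj(p,tip(.72))[0]))
E
```

```text
[663.458  35.434 282.95 ] 9.844646569838387 11.990377753973007 [-0.813  3.33   1.33 ]
scene [258.628 219.499] [(array([255.1, 220.3]), [23, 16, 207])]
top [366.217 149.323] [(array([365.7, 146.8]), [12, 6, 26]), (array([377.1, 178. ]), [26, 3, 70])]
```

>>> arm_command(steps=[[0,0,-2,0.4,0],[0,0,-4,0.7,0],[0,0,-6,1.1,0],[0,0,-7,1.3,0],[0,0,-7,1.3,0]])

```text
clock: 23.1
eef_pos: [656.7, 35.2, 281.7]
eef_rot: [3.142, -0.0, 1.598]
wrist_force: [0.7, 5.6, 2.4]
finger_gap: 9.3
finger_force: 12.0
```

>>> arm_command(steps=[[0,0,-1,0.2,0],[0,0,-2,0.4,0],[0,0,-3,0.6,0],[0,0,-4,0.8,0],[0,0,-4,0.8,0]])

```text
clock: 23.72
eef_pos: [652.7, 35.1, 280.9]
eef_rot: [3.141, -0.0, 1.598]
wrist_force: [0.1, 5.5, 2.9]
finger_gap: 9.2
finger_force: 12.0
```

>>> arm_command(steps=[[0,0,-1,0.2,0],[0,0,-2,0.4,0],[0,0,-2,0.4,0]])

```text
clock: 24.1
eef_pos: [651.2, 35.0, 280.7]
eef_rot: [3.14, -0.0, 1.598]
wrist_force: [4.5, 5.5, 3.1]
finger_gap: 9.4
finger_force: 12.0
```

```bash
python3 - <<'E'
from h import *
s=monitor.read_state(); print(s["eef_pos"],s["wrist_force"])
for n in("scene","top"):
    p=imaging.camera(n); print(n,proj(p,tip(.72))[0],orange(p,proj(p,tip(.72))[0]),proj(p,[*tocase(C,(-85+90*np.cos(.72),-230)),45+90*np.sin(.72)])[0])
E
```

```text
[651.203  35.039 280.696] [4.508 5.515 3.089]
scene [258.628 219.499] [(array([255.3, 219.6]), [23, 15, 200])] [243.092 214.09 ]
top [366.217 149.323] [(array([366.8, 147.6]), [11, 3, 20]), (array([377.1, 178. ]), [26, 3, 70])] [387.244 177.969]
```

Force rose to 4.5 N at x=651 (lid about 1.35), so the tip is seated. Release and rise.

>>> arm_command(steps=[[0,0,-2.5,0.5,0],[0,0,-2.5,0.5,0],[0.35,0,-2,0,0],[0.35,0,-2,0,0],[0.35,0,-2,0,0],[0.35,0,-2,-25,0],[0.35,0,-2,-45,0],[0.35,0,-2,-45,0],[0.35,0,-2,-45,0]])

```text
clock: 25.32
eef_pos: [648.6, 34.6, 324.2]
eef_rot: [-3.14, 0.0, 1.598]
wrist_force: [-0.3, -0.0, -1.4]
finger_gap: 32.8
finger_force: 0.0
```

```bash
cat >> h.py <<'E'
def lid(p):
    "lid angle from bar column at mid-bar in a wrist picture (tool y along case x)"
    h=cv2.cvtColor(p["img"],cv2.COLOR_RGB2HSV); m=((h[...,0]>18)&(h[...,0]<30)&(h[...,1]>110)&(h[...,2]>60))
    f=lambda t:(95-235*np.cos(t)+4*np.sin(t),70+235*np.sin(t)+4*np.cos(t))
    for t in np.r_[1.25:1.66:.05]:
        u=proj(p,[*tocase(C,(f(t)[0],65)),f(t)[1]])[0]; x=np.nonzero(m[int(u[1]),250:400])[0]+250; print(t.round(2),u.round(),x.mean() if len(x) else None)
E
python3 - <<'E'
from h import *
s=monitor.read_state(); print(s["eef_pos"],s["wrist_force"],s["clock"])
w=imaging.camera("wrist"); lid(w)
for n in("scene","top"):
    p=imaging.camera(n); print(n,orange(p,proj(p,tip(.72))[0]))
T=p
for c in HUE:
    for b in blobs(T,c,22):
        if abs(b[1][1])<450 and b[1][0]<650: print(c,*b)
E
```

```text
[648.597  34.633 324.188] [-0.264 -0.001 -1.446] 25.325
1.25 [290. 202.] 328.3333333333333
1.3 [306. 204.] 327.0
1.35 [324. 205.] 325.2
1.4 [342. 206.] 325.54545454545456
1.45 [361. 207.] 326.5
1.5 [379. 208.] 326.5
1.55 [398. 208.] 326.5
1.6 [417. 208.] 327.2
1.65 [435. 208.] 326.5
scene [(array([255.3, 219.7]), [22, 15, 201])]
top [(array([366.8, 147.7]), [11, 3, 23]), (array([377.1, 178. ]), [26, 3, 70])]
red [405. 248.] [ 356.855 -313.064] -0.0776006 [40.065101623535156, 128.74952697753906]
yellow [224. 183.] [590.168 317.607] -0.32551968 [38.45841979980469, 127.62957000732422]
green [413. 180.] [ 594.103 -348.928] 0.29212844 [36.7343864440918, 128.44076538085938]
blue [227. 240.] [390.932 305.352] 0.26564348 [36.97455978393555, 127.70333862304688]
```

Lid stands at about 1.355 with the gripper off. The red case was knocked to (357,-313), so I'll use its new pose and take it first, for lane 0. It is gripped 42 mm toward its front end so the gripper body clears the rod.

```bash
python3 - <<'E'
from h import *
delta([315,-309.7,150],np.pi/2-.078)
E
```

```text
shift [-335.2 -342.6  174.9] turn -84.0 or 96.0 q6 -0.03 t 25.475
```

>>> arm_command(steps=[[0.7,-335,-343,0,-84],[0.7,-335,-343,0,-84],[0.7,-335,-343,0,-84],[0.7,-335,-343,0,-84],[0.7,-335,-343,0,-84],[0.7,-335,-343,0,-84],[0.7,-335,-343,0,-84],[0.7,-335,-343,0,-84],[0.7,-335,-343,0,-84],[0.7,-335,-343,0,-84],[0.7,-335,-343,60,-84],[0.7,-335,-343,120,-84],[0.7,-335,-343,175,-84],[0.7,-335,-343,175,-84]])

```text
clock: 27.22
eef_pos: [314.5, -307.5, 148.0]
eef_rot: [3.137, -0.005, 3.063]
wrist_force: [0.3, 0.5, 1.3]
finger_gap: 66.1
finger_force: 0.0
```

```bash
python3 - <<'E'
from h import *
s=monitor.read_state(); print(s["eef_pos"],s["eef_rot"],s["joints"],s["finger_gap"])
delta([315,-309.7,7],np.pi/2-.078)
w=imaging.camera("wrist")
for b in blobs(w,"red",22,200): print(*b)
E
```

```text
[ 314.491 -307.505  147.993] [ 3.137 -0.005  3.063] [-0.858  0.112  1.875  0.     1.161 -2.35 ] 66.0889020174274
shift [ -1.3  -2.8 141. ] turn -0.0 or 180.0 q6 -2.35 t 27.225
[318. 230.] [ 356.475 -312.375] -0.08305597 [38.722599029541016, 135.5007781982422]
```

>>> arm_command(steps=[[0.7,-1,-2.5,60,0],[0.7,-1,-2.5,115,0],[0.7,-1,-2.5,141,0],[0.7,-1,-2.5,141,0],[0,-1,-2.5,141,0],[0,-1,-2.5,141,0],[0,-1,-2.5,141,0],[0,-1,-2.5,141,0],[0,-1,-2.5,141,0],[0,-1,-2.5,141,0],[0,-1,-2.5,100,0],[0,-1,-2.5,40,0],[0,-1,-2.5,-20,0],[0,-1,-2.5,-80,0],[0,-1,-2.5,-80,0]], force=40)

```text
clock: 29.15
eef_pos: [316.7, -313.1, 234.6]
eef_rot: [-3.136, 0.005, 3.064]
wrist_force: [0.3, 0.7, -1.8]
finger_gap: 37.9
finger_force: 39.8
```

```bash
python3 - <<'E'
from h import *
s=monitor.read_state(); print(s["eef_pos"],s["finger_gap"],s["finger_force"],s["wrist_force"],s["moment"])
b=tocase(C,(-52,-90)); delta([*b,230],np.pi/2+C[2]); delta([*b,14],np.pi/2+C[2])
w=imaging.camera("wrist")
for q in blobs(w,"red",s["eef_pos"][2]+26-20,200): print(*q)
E
```

```text
[ 316.724 -313.093  234.585] 37.920944244909194 39.83811020851135 [ 0.259  0.739 -1.846] [ 0.099 -0.079 -0.017]
shift [-219.2  224.1    4.6] turn -5.5 or 174.5 q6 -2.36 t 29.15
shift [-218.   225.2  220.5] turn -5.5 or 174.5 q6 -2.36 t 29.15
[322. 373.] [ 402.886 -318.337] 1.4998933 [32.37164306640625, 40.415157318115234]
[509. 285.] [ 348.453 -204.063] 0.7244059 [14.242318153381348, 17.615036010742188]
[320. 249.] [ 324.591 -313.56 ] -0.06988025 [40.719852447509766, 71.67218780517578]
```

>>> arm_command(steps=[[0,-218,225,0,-5.5],[0,-218,225,0,-5.5],[0,-218,225,0,-5.5],[0,-218,225,0,-5.5],[0,-218,225,0,-5.5],[0,-218,225,0,-5.5],[0,-218,225,0,-5.5],[0,-218,225,0,-5.5],[0,-218,225,0,-5.5],[0,-218,225,60,-5.5],[0,-218,225,100,-5.5],[0,-218,225,100,-5.5],[0,-218,225,100,-5.5]])

```text
clock: 30.82
eef_pos: [551.3, -105.1, 132.5]
eef_rot: [-3.141, 0.002, -3.124]
wrist_force: [0.3, -0.7, -0.6]
finger_gap: 37.9
finger_force: 39.8
```

```bash
python3 - <<'E'
from h import *
s=monitor.read_state(); print(s["eef_pos"],s["finger_gap"],s["finger_force"],s["wrist_force"],s["moment"])
b=tocase(C,(-52,-90)); delta([*b,14],np.pi/2+C[2])
w=imaging.camera("wrist")
for q in blobs(w,"red",s["eef_pos"][2]+26-20,200): print(*q)
h=cv2.cvtColor(w["img"],cv2.COLOR_RGB2HSV)
print(trace(w,"prop_knob")[:0], proj(w,[*tocase(C,(-17,-230)),104]),orange(w,proj(w,[*tocase(C,(-17,-195)),104])[0],150))
E
```

```text
[ 551.349 -105.11   132.514] 37.91292433963961 39.83815670013428 [ 0.303 -0.747 -0.626] [ 0.075 -0.064 -0.003]
shift [ -1.   -1.6 118.5] turn 0.0 or -180.0 q6 -1.84 t 30.825
[326. 369.] [637.34  -98.357] -1.5509535 [32.22080993652344, 66.78868103027344]
[320. 249.] [ 559.509 -104.62 ] 0.031994224 [40.53831100463867, 71.33648681640625]
[333.  93.] [ 466.52  -100.127] 0.043022633 [18.795902252197266, 19.811901092529297]
[] [[116.829 276.327]] [(array([163.9, 273. ]), [125, 17, 1019])]
```

>>> arm_command(steps=[[0,-1,-1.5,50,0],[0,-1,-1.5,90,0],[0,-1,-1.5,110,0],[0,-1,-1.5,116,0],[0,-1,-1.5,118.5,0],[0,-1,-1.5,118.5,0]])

```text
clock: 31.68
eef_pos: [552.5, -106.2, 16.0]
eef_rot: [-3.141, 0.002, -3.123]
wrist_force: [-15.7, 4.5, 28.1]
finger_gap: 37.7
finger_force: 40.0
```

>>> arm_command(steps=[[0,-1,-1.5,-2.5,0],[0,-1,-1.5,-2.5,0]])

```text
clock: 31.92
eef_pos: [553.7, -107.9, 16.0]
eef_rot: [-3.141, 0.003, -3.123]
wrist_force: [-1.4, -0.1, 10.9]
finger_gap: 37.7
finger_force: 39.9
```

```bash
python3 - <<'E'
from h import *
s=monitor.read_state(); print(s["eef_pos"],s["finger_gap"],s["wrist_force"],s["moment"])
w=imaging.camera("wrist")
for z in (26,46):
  for q in blobs(w,"red",z,200): print(z,*q)
c=[b[0] for b in blobs(w,"red",40,200)]
t=imaging.camera("top"); sc=imaging.camera("scene")
print("knob end pred",proj(t,[*tocase(C,(-17.4,-231)),104]),orange(t,proj(t,[*tocase(C,(-17.4,-195)),104])[0],40),proj(sc,[*tocase(C,(-17.4,-231)),104]),orange(sc,proj(sc,[*tocase(C,(-17.4,-195)),104])[0],40))
E
```

```text
[ 553.693 -107.947   15.987] 37.74213803815869 [-1.358 -0.072 10.871] [ 0.224  0.259 -0.   ]
26 [321. 373.] [ 636.147 -105.395] -1.5504831 [31.511653900146484, 39.340171813964844]
26 [320. 264.] [ 561.585 -107.547] 0.01996541 [39.910621643066406, 66.02667999267578]
26 [350.  73.] [459.914 -94.494] 0.019251466 [33.87153244018555, 35.31904220581055]
46 [321. 373.] [ 617.901 -105.816] -1.5504817 [27.904094696044922, 34.83640670776367]
46 [320. 264.] [ 551.875 -107.721] 0.01996684 [35.341522216796875, 58.4677848815918]
46 [350.  73.] [461.845 -96.163] 0.019242764 [29.993820190429688, 31.27561378479004]
knob end pred [[387.53  177.996]] [(array([366.8, 147.7]), [11, 3, 23]), (array([381.7, 178. ]), [15, 3, 43])] [[242.822 214.131]] [(array([255.3, 219.7]), [22, 15, 200])]
```

>>> arm_command(steps=[[0.48,0,0,0,0],[0.48,0,0,0,0],[0.48,0,0,0,0],[0.48,0,0,-20,0],[0.48,0,0,-60,0],[0.48,0,0,-120,0],[0.48,0,0,-180,0],[0.48,0,0,-215,0],[0.48,0,0,-215,0]], force=20)

```text
clock: 33.2
eef_pos: [553.5, -107.8, 232.1]
eef_rot: [-3.14, 0.005, -3.123]
wrist_force: [-0.3, -0.4, 0.1]
finger_gap: 44.8
finger_force: 0.0
```

```bash
cat >> h.py <<'E'
def incase(q):
    d=np.array(q)[:2]-C[:2]; c,s=np.cos(C[2]),np.sin(C[2]); return np.array([c*d[0]+s*d[1],-s*d[0]+c*d[1]])
def survey():
    w=imaging.camera("wrist"); t=imaging.camera("top"); s=imaging.camera("scene")
    for c in HUE:
        for n,p in(("w",w),("t",t)):
            for b in blobs(p,c,28,60):
                if 60>b[3][0]>25 and 90<b[3][1]<150 and abs(b[1][1])<450: print(c,n,b[0],"world",b[1],"case",incase(b[1]),"ang",b[2],b[3])
    print("ear/knob",[o for o in orange(t,proj(t,tip(.72))[0])],[o for o in orange(s,proj(s,tip(.72))[0])])
E
python3 - <<'E'
from h import *
s=monitor.read_state(); print(s["eef_pos"],s["finger_gap"],s["wrist_force"],s["clock"])
survey()
delta([594,-349,150],np.pi/2+.292)
E
```

```text
[ 553.487 -107.768  232.08 ] 44.844553865123125 [-0.264 -0.4    0.061] 33.2
red w [320. 206.] world [ 593.246 -107.177] case [-11.397 -91.187] ang 0.031256437 [36.76237487792969, 134.41552734375]
yellow t [224. 184.] world [589.26  316.414] case [ -7.758 332.407] ang -0.32356155 [38.288169860839844, 127.17366027832031]
green w [119. 204.] world [ 592.37 -348.49] case [ -16.616 -332.444] ang 0.28475165 [36.694862365722656, 127.80506134033203]
green t [413. 180.] world [ 593.156 -347.715] case [ -15.816 -331.684] ang 0.29212856 [36.5970344543457, 127.96049499511719]
blue t [227. 240.] world [390.745 304.118] case [-206.462  323.687] ang 0.26564312 [36.8362922668457, 127.22579193115234]
ear/knob [(array([366.8, 147.7]), [11, 3, 23]), (array([386.3, 177.9]), [6, 3, 15])] [(array([255.2, 219.6]), [22, 15, 201])]
shift [ -37.5 -242.3   77.7] turn -15.7 or 164.3 q6 -1.85 t 33.35
```

Red lies in lane 0 at case (-11,-91), angle 0.03. Next is green, for lane 1.

>>> arm_command(steps=[[0.7,-37.5,-242,0,-15.5],[0.7,-37.5,-242,0,-15.5],[0.7,-37.5,-242,0,-15.5],[0.7,-37.5,-242,0,-15.5],[0.7,-37.5,-242,0,-15.5],[0.7,-37.5,-242,0,-15.5],[0.7,-37.5,-242,60,-15.5],[0.7,-37.5,-242,100,-15.5],[0.7,-37.5,-242,100,-15.5],[0.7,-37.5,-242,100,-15.5]])

```text
clock: 34.6
eef_pos: [595.5, -348.5, 132.0]
eef_rot: [-3.139, 0.002, -2.852]
wrist_force: [0.5, -0.5, 0.7]
finger_gap: 65.7
finger_force: 0.0
```

```bash
python3 - <<'E'
from h import *
s=monitor.read_state(); print(s["eef_pos"],s["joints"][5],s["finger_gap"])
w=imaging.camera("wrist")
for b in blobs(w,"green",22,300): print(*b)
delta([593.5,-349,7],np.pi/2+.29)
E
```

```text
[ 595.502 -348.452  131.961] -2.4433020992203067 65.6888963778358
[321. 186.] [ 593.09  -346.649] 0.28733802 [37.16660690307617, 131.87672424316406]
shift [  2.3   0.7 125.3] turn -0.0 or 180.0 q6 -2.44 t 34.65
```

>>> arm_command(steps=[[0.7,2,-0.5,60,0],[0.7,2,-0.5,105,0],[0.7,2,-0.5,125,0],[0.7,2,-0.5,125,0],[0,2,-0.5,125,0],[0,2,-0.5,125,0],[0,2,-0.5,125,0],[0,2,-0.5,125,0],[0,2,-0.5,125,0],[0,2,-0.5,125,0],[0,2,-0.5,80,0],[0,2,-0.5,20,0],[0,2,-0.5,-40,0],[0,2,-0.5,-100,0],[0,2,-0.5,-100,0]], force=40)

```text
clock: 36.52
eef_pos: [594.0, -350.7, 235.2]
eef_rot: [-3.135, 0.006, -2.853]
wrist_force: [-0.1, 0.1, -1.1]
finger_gap: 37.5
finger_force: 40.0
```

```bash
python3 - <<'E'
from h import *
s=monitor.read_state(); print(s["eef_pos"],s["finger_gap"],s["finger_force"],s["wrist_force"])
b=tocase(C,(-15,-33)); delta([*b,14],np.pi/2+C[2])
E
```

```text
[ 593.986 -350.657  235.23 ] 37.51100394666484 39.99979555606842 [-0.096  0.123 -1.143]
shift [-79.5 292.1 219.7] turn 15.5 or -164.5 q6 -2.45 t 36.525
```

>>> arm_command(steps=[[0,0,60,0,8],[0,-10,120,0,15.5],[0,-25,180,0,15.5],[0,-40,240,0,15.5],[0,-60,280,0,15.5],[0,-79.5,292,0,15.5],[0,-79.5,292,0,15.5],[0,-79.5,292,0,15.5],[0,-79.5,292,0,15.5],[0,-79.5,292,60,15.5],[0,-79.5,292,100,15.5],[0,-79.5,292,100,15.5],[0,-79.5,292,100,15.5]])

```text
clock: 38.15
eef_pos: [586.6, -47.8, 131.5]
eef_rot: [-3.141, 0.002, -3.124]
wrist_force: [0.3, 0.0, 0.2]
finger_gap: 37.4
finger_force: 40.0
```

```bash
python3 - <<'E'
from h import *
s=monitor.read_state(); print(s["eef_pos"],s["finger_gap"],s["finger_force"],s["wrist_force"])
w=imaging.camera("wrist")
for q in blobs(w,"green",s["eef_pos"][2]+6,200): print(*q)
b=tocase(C,(-15,-33)); delta([*b,14],np.pi/2+C[2])
E
```

```text
[586.611 -47.808 131.499] 37.43829741432246 39.999732971191406 [0.329 0.042 0.156]
[320. 359.] [661.792 -46.089] -1.5513389 [10.4605073928833, 38.836578369140625]
[317. 219.] [576.286 -47.773] 0.018491864 [40.968101501464844, 107.81204223632812]
shift [ -1.4  -1.3 117.8] turn 0.0 or -180.0 q6 -1.73 t 38.2
```

>>> arm_command(steps=[[0,-1.5,-1.5,50,0],[0,-1.5,-1.5,90,0],[0,-1.5,-1.5,110,0],[0,-1.5,-1.5,115,0],[0,-1.5,-1.5,117.5,0],[0,-1.5,-1.5,117.5,0]])

```text
clock: 38.95
eef_pos: [588.0, -48.9, 13.2]
eef_rot: [-3.141, 0.002, -3.123]
wrist_force: [0.2, -0.4, -1.3]
finger_gap: 37.5
finger_force: 40.0
```

>>> arm_command(steps=[[0,0,0,1,0],[0,0,0,1,0],[0.5,0,0,1,0],[0.5,0,0,1,0],[0.5,0,0,1,0],[0.5,0,0,-20,0],[0.5,0,0,-60,0],[0.5,0,0,-120,0],[0.5,0,0,-180,0],[0.5,0,0,-220,0],[0.5,0,0,-220,0]], force=20)

```text
clock: 40.33
eef_pos: [588.3, -48.9, 235.2]
eef_rot: [-3.141, 0.006, -3.123]
wrist_force: [0.5, -0.7, -0.0]
finger_gap: 47.4
finger_force: 0.0
```

```bash
python3 - <<'E'
from h import *
s=monitor.read_state(); print(s["eef_pos"],s["finger_gap"],s["wrist_force"],s["clock"])
survey()
delta([590,317.3,150],np.pi/2-.325)
E
```

```text
[588.316 -48.929 235.238] 47.355337662156906 [ 0.452 -0.735 -0.009] 40.325
red w [271. 176.] world [ 593.365 -106.566] case [-11.267 -90.578] ang 0.02888608 [39.317108154296875, 131.6302032470703]
yellow w [624. 193.] world [601.575 319.246] case [  4.605 335.017] ang -0.32727528 [32.31407165527344, 96.33993530273438]
yellow t [224. 183.] world [589.236 316.327] case [ -7.784 332.321] ang -0.32551932 [38.31462860107422, 127.15235137939453]
green w [322. 185.] world [604.942 -48.63 ] case [  1.351 -32.86 ] ang 0.031289935 [36.28586196899414, 95.74903869628906]
blue t [227. 240.] world [390.745 304.118] case [-206.462  323.687] ang 0.26564312 [36.8362922668457, 127.22579193115234]
ear/knob [(array([366.8, 147.7]), [11, 3, 23]), (array([377.1, 178. ]), [26, 3, 70])] [(array([255.2, 219.6]), [22, 15, 199])]
shift [-10.  365.9  80.6] turn 19.7 or -160.3 q6 -1.73 t 40.475
```

>>> arm_command(steps=[[0.7,-10,366,0,19.5],[0.7,-10,366,0,19.5],[0.7,-10,366,0,19.5],[0.7,-10,366,0,19.5],[0.7,-10,366,0,19.5],[0.7,-10,366,0,19.5],[0.7,-10,366,0,19.5],[0.7,-10,366,60,19.5],[0.7,-10,366,100,19.5],[0.7,-10,366,100,19.5],[0.7,-10,366,100,19.5]])

```text
clock: 41.85
eef_pos: [591.3, 317.0, 133.7]
eef_rot: [3.14, 0.001, 2.819]
wrist_force: [-0.6, -0.2, 0.5]
finger_gap: 65.8
finger_force: 0.0
```

```bash
python3 - <<'E'
from h import *
s=monitor.read_state(); print(s["eef_pos"],s["joints"][5],s["finger_gap"])
w=imaging.camera("wrist")
for b in blobs(w,"yellow",22,300): print(*b)
delta([590,317.3,7],np.pi/2-.325)
E
```

```text
[591.345 317.018 133.68 ] -0.8107408274095298 65.84129720903067
[320. 243.] [634.401 303.543] -0.3313613 [26.338083267211914, 31.327573776245117]
[321. 133.] [538.946 336.416] 1.3303121 [15.37268352508545, 29.28071403503418]
shift [  1.7  -0.7 127.2] turn 0.2 or -179.8 q6 -0.81 t 41.9
```

>>> arm_command(steps=[[0.7,1.5,-0.5,60,0],[0.7,1.5,-0.5,105,0],[0.7,1.5,-0.5,126.5,0],[0.7,1.5,-0.5,126.5,0],[0,1.5,-0.5,126.5,0],[0,1.5,-0.5,126.5,0],[0,1.5,-0.5,126.5,0],[0,1.5,-0.5,126.5,0],[0,1.5,-0.5,126.5,0],[0,1.5,-0.5,126.5,0],[0,1.5,-0.5,80,0],[0,1.5,-0.5,20,0],[0,1.5,-0.5,-40,0],[0,1.5,-0.5,-100,0],[0,1.5,-0.5,-100,0]], force=40)

```text
clock: 43.78
eef_pos: [590.2, 317.9, 237.5]
eef_rot: [3.136, 0.006, 2.82]
wrist_force: [0.1, -0.3, -1.2]
finger_gap: 37.5
finger_force: 40.0
```

```bash
python3 - <<'E'
from h import *
s=monitor.read_state(); print(s["eef_pos"],s["finger_gap"],s["finger_force"],s["wrist_force"])
b=tocase(C,(-15,90)); delta([*b,14],np.pi/2+C[2])
E
```

```text
[590.216 317.899 237.504] 37.522893301965006 39.99636769294739 [ 0.135 -0.284 -1.183]
shift [ -72.1 -234.   222.6] turn -19.5 or 160.5 q6 -0.81 t 43.775
```

>>> arm_command(steps=[[0,0,-50,0,-10],[0,-15,-100,0,-19.5],[0,-35,-160,0,-19.5],[0,-55,-210,0,-19.5],[0,-72,-234,0,-19.5],[0,-72,-234,0,-19.5],[0,-72,-234,0,-19.5],[0,-72,-234,0,-19.5],[0,-72,-234,60,-19.5],[0,-72,-234,100,-19.5],[0,-72,-234,100,-19.5],[0,-72,-234,100,-19.5]])

```text
clock: 45.28
eef_pos: [584.1, 73.1, 133.9]
eef_rot: [3.141, 0.002, -3.123]
wrist_force: [1.0, -0.5, 0.1]
finger_gap: 37.9
finger_force: 40.0
```

```bash
python3 - <<'E'
from h import *
s=monitor.read_state(); print(s["eef_pos"],s["finger_gap"],s["finger_force"],s["wrist_force"])
w=imaging.camera("wrist")
for q in blobs(w,"yellow",s["eef_pos"][2]+6,200): print(*q)
b=tocase(C,(-15,90)); delta([*b,14],np.pi/2+C[2])
E
```

```text
[584.068  73.054 133.902] 37.8726120257436 39.99634802341461 [ 0.971 -0.477  0.149]
[322. 356.] [657.016  76.39 ] -1.5506768 [5.945185661315918, 24.48907470703125]
[325. 167.] [537.87   75.357] 0.01556015 [12.317234992980957, 17.369714736938477]
shift [ -1.8   0.9 120.2] turn 0.1 or -179.9 q6 -1.53 t 45.325
```

>>> arm_command(steps=[[0,-1.5,0.5,50,0],[0,-1.5,0.5,90,0],[0,-1.5,0.5,103,0],[0,-1.5,0.5,107,0],[0,-1.5,0.5,107,0]])

```text
clock: 45.95
eef_pos: [585.7, 73.2, 26.6]
eef_rot: [3.141, 0.002, -3.123]
wrist_force: [0.5, -0.8, -0.6]
finger_gap: 37.6
finger_force: 40.0
```

>>> arm_command(steps=[[0,0,0,6,0],[0,0,0,10,0],[0,0,0,12.5,0],[0,0,0,12.5,0]])

```text
clock: 46.45
eef_pos: [584.8, 73.1, 12.5]
eef_rot: [-3.142, 0.0, -3.123]
wrist_force: [-0.7, -0.6, -1.2]
finger_gap: 37.9
finger_force: 40.0
```

>>> arm_command(steps=[[0,0,0,1,0],[0,0,0,1,0],[0.48,0,0,1,0],[0.48,0,0,1,0],[0.48,0,0,1,0],[0.48,0,0,-20,0],[0.48,0,0,-60,0],[0.48,0,0,-120,0],[0.48,0,0,-180,0],[0.48,0,0,-220,0],[0.48,0,0,-220,0]], force=20)

```text
clock: 47.82
eef_pos: [585.8, 73.2, 235.8]
eef_rot: [3.141, 0.006, -3.123]
wrist_force: [0.7, -0.1, -0.2]
finger_gap: 45.2
finger_force: 0.0
```

```bash
python3 - <<'E'
from h import *
s=monitor.read_state(); print(s["eef_pos"],s["finger_gap"],s["wrist_force"],s["clock"])
survey()
delta([391,305,150],np.pi/2+.266)
w=imaging.camera("wrist")
for b in blobs(w,"yellow",40,100,80): print(*b)
E
```

```text
[585.827  73.164 235.829] 45.23231791410869 [ 0.682 -0.146 -0.199] 47.825
red w [168. 175.] world [ 593.898 -106.01 ] case [-10.724 -90.031] ang 0.0255059 [46.298736572265625, 130.68748474121094]
red t [345. 181.] world [ 594.785 -107.724] case [ -9.868 -91.761] ang 0.03953731 [37.69703674316406, 131.49436950683594]
green w [215. 173.] world [588.007 -50.491] case [-15.615 -34.415] ang 0.022021532 [37.56159210205078, 129.7890625]
green t [328. 182.] world [590.262 -49.831] case [-13.349 -33.796] ang -0.009003997 [35.04424285888672, 127.44601440429688]
blue t [227. 240.] world [390.745 304.118] case [-206.462  323.687] ang 0.26564312 [36.8362922668457, 127.22579193115234]
ear/knob [(array([366.8, 147.7]), [11, 3, 23]), (array([377.1, 178. ]), [26, 3, 70])] [(array([255.3, 219.6]), [22, 15, 200])]
shift [188.9 235.5  81.4] turn -14.2 or 165.8 q6 -1.53 t 47.975
[318. 215.] [623.61   73.635] 0.010430455 [26.928335189819336, 35.14904022216797]
[314. 138.] [537.324  65.359] 0.018020272 [9.848005294799805, 22.81363868713379]
```

>>> arm_command(steps=[[0.7,189,235.5,0,-14],[0.7,189,235.5,0,-14],[0.7,189,235.5,0,-14],[0.7,189,235.5,0,-14],[0.7,189,235.5,0,-14],[0.7,189,235.5,0,-14],[0.7,189,235.5,0,-14],[0.7,189,235.5,60,-14],[0.7,189,235.5,100,-14],[0.7,189,235.5,100,-14],[0.7,189,235.5,100,-14]])

```text
clock: 49.4
eef_pos: [392.6, 304.9, 134.0]
eef_rot: [3.141, 0.002, -2.88]
wrist_force: [-0.2, -0.1, 0.5]
finger_gap: 65.6
finger_force: 0.0
```

```bash
python3 - <<'E'
from h import *
s=monitor.read_state(); print(s["eef_pos"],s["joints"][5],s["finger_gap"])
w=imaging.camera("wrist")
for b in blobs(w,"blue",22,300): print(*b)
delta([391,305,7],np.pi/2+.266)
for b in blobs(imaging.camera("top"),"yellow",28,60): print(*b,incase(b[1]))
E
```

```text
[392.591 304.933 133.986] -1.2457551398972486 65.63513716463376
[322. 191.] [390.93  307.508] 0.2638942 [37.186458587646484, 131.8887481689453]
shift [  1.9   0.1 127.3] turn -0.2 or 179.8 q6 -1.25 t 49.45
[293. 184.] [582.644  72.878] -0.0015107393 [35.182411193847656, 124.0812759399414] [-18.757  89.03 ]
```

>>> arm_command(steps=[[0.7,1.5,-1,60,0],[0.7,1.5,-1,105,0],[0.7,1.5,-1,127,0],[0.7,1.5,-1,127,0],[0,1.5,-1,127,0],[0,1.5,-1,127,0],[0,1.5,-1,127,0],[0,1.5,-1,127,0],[0,1.5,-1,127,0],[0,1.5,-1,127,0],[0,1.5,-1,80,0],[0,1.5,-1,20,0],[0,1.5,-1,-40,0],[0,1.5,-1,-100,0],[0,1.5,-1,-100,0]], force=40)

```text
clock: 51.38
eef_pos: [391.4, 304.5, 236.8]
eef_rot: [3.139, 0.007, -2.879]
wrist_force: [-0.4, -0.2, -2.1]
finger_gap: 37.9
finger_force: 40.0
```

```bash
python3 - <<'E'
from h import *
s=monitor.read_state(); print(s["eef_pos"],s["finger_gap"],s["finger_force"],s["wrist_force"])
b=tocase(C,(-15,33)); delta([*b,14],np.pi/2+C[2])
E
```

```text
[391.429 304.473 236.828] 37.92512495448514 39.99963641166687 [-0.392 -0.184 -2.133]
shift [-112.9 -329.1  222.9] turn 14.0 or -166.0 q6 -1.25 t 51.375
```

>>> arm_command(steps=[[0,-113,-329,0,14],[0,-113,-329,0,14],[0,-113,-329,0,14],[0,-113,-329,0,14],[0,-113,-329,0,14],[0,-113,-329,0,14],[0,-113,-329,0,14],[0,-113,-329,0,14],[0,-113,-329,0,14],[0,-113,-329,60,14],[0,-113,-329,100,14],[0,-113,-329,100,14],[0,-113,-329,100,14]])

```text
clock: 53.0
eef_pos: [585.7, 15.8, 134.6]
eef_rot: [-3.141, 0.003, -3.123]
wrist_force: [-0.8, 0.1, -0.5]
finger_gap: 37.5
finger_force: 40.0
```

```bash
python3 - <<'E'
from h import *
s=monitor.read_state(); print(s["eef_pos"],s["finger_gap"],s["finger_force"],s["wrist_force"])
w=imaging.camera("wrist")
for q in blobs(w,"blue",s["eef_pos"][2]+6,200): print(*q)
b=tocase(C,(-15,33)); delta([*b,14],np.pi/2+C[2])
E
```

```text
[585.654  15.751 134.578] 37.50546488796547 39.99969720840454 [-0.785  0.093 -0.542]
[320. 358.] [660.476  17.539] -1.5504774 [9.707283020019531, 38.86035919189453]
[320. 227.] [575.329  15.607] 0.02026105 [41.10649871826172, 107.80806732177734]
shift [ -1.2   1.3 120.8] turn 0.1 or -179.9 q6 -1.63 t 53.05
```

>>> arm_command(steps=[[0,-1,1,50,0],[0,-1,1,90,0],[0,-1,1,107,0],[0,-1,1,113,0],[0,-1,1,118,0],[0,-1,1,120.5,0],[0,-1,1,120.5,0]])

```text
clock: 53.92
eef_pos: [586.1, 16.3, 12.5]
eef_rot: [-3.142, 0.001, -3.123]
wrist_force: [-0.1, -0.4, -0.4]
finger_gap: 37.9
finger_force: 40.0
```

>>> arm_command(steps=[[0,0,0,1,0],[0,0,0,1,0],[0.5,0,0,1,0],[0.5,0,0,1,0],[0.5,0,0,1,0],[0.5,0,0,-20,0],[0.5,0,0,-60,0],[0.5,0,0,-120,0],[0.5,0,0,-180,0],[0.5,0,0,-220,0],[0.5,150,0,-220,0],[0.5,150,0,-220,0],[0.5,150,0,-220,0],[0.5,150,0,-220,0]], force=20)

```text
clock: 55.68
eef_pos: [435.2, 13.6, 232.6]
eef_rot: [-3.142, 0.002, -3.123]
wrist_force: [0.7, -0.1, -0.4]
finger_gap: 46.7
finger_force: 0.0
```

```bash
python3 - <<'E'
from h import *
s=monitor.read_state(); print(s["eef_pos"],s["finger_gap"],s["wrist_force"],s["clock"])
survey()
for b in blobs(imaging.camera("top"),"yellow",40,60)+blobs(imaging.camera("wrist"),"yellow",40,60): print(*b,incase(b[1]))
sc=imaging.camera("scene"); f=lambda t,r,h:(95-r*np.cos(t)+h*np.sin(t),70+r*np.sin(t)+h*np.cos(t))
for t in(1.3,1.35,1.4): x,z=f(t,190,8); print(t,proj(sc,[[*tocase(C,(x,y)),z] for y in(-136,136)]).round(1).tolist())
m=(sc["img"].min(2)>110)&(np.ptp(sc["img"].astype(int),axis=2)<30)
for c in(285,300): print(c,np.nonzero(m[150:260,c])[0][[0,-1]]+150)
E
```

```text
[435.248  13.613 232.638] 46.68104725530392 [ 0.675 -0.112 -0.423] 55.675
red t [345. 181.] world [ 594.785 -107.724] case [ -9.868 -91.761] ang 0.03953731 [37.69703674316406, 131.49436950683594]
yellow t [293. 183.] world [588.235  73.129] case [-13.162  89.18 ] ang 0.03291869 [38.32025909423828, 120.55361938476562]
green t [328. 182.] world [590.262 -49.831] case [-13.348 -33.796] ang -0.009003997 [35.04423904418945, 127.44482421875]
blue t [309. 182.] world [589.121  16.833] case [-13.29   32.877] ang -0.007078767 [35.18215560913086, 124.02412414550781]
ear/knob [(array([366.8, 147.7]), [11, 3, 23]), (array([377.1, 178. ]), [26, 3, 70])] [(array([255.2, 219.6]), [22, 15, 201])]
[293. 183.] [587.681  72.136] -0.0015106201 [34.91830062866211, 116.17059326171875] [-13.734  88.197]
[361. 287.] [568.347  72.117] 0.044731855 [29.273584365844727, 87.20866394042969] [-33.065  88.526]
1.3 [[263.2, 199.8], [352.3, 203.3]]
1.35 [[262.7, 201.5], [352.4, 205.1]]
1.4 [[262.2, 203.5], [352.5, 207.1]]
285 [203 249]
300 [203 249]
```

All four cases lie in their lanes at case x ≈ -10 to -14, and the lid reads about 1.35. Handing in.

```bash
python3 -c "
from cell import job
print(job.sign_off())"
```

```text
the job is handed in; nothing more can be done
None
```

The job is handed in: the lid is propped at about 1.35 rad and all four spectacles cases lie lengthways, one per lane; I read the tip's seating from contact force and lid angle rather than seeing it, the hand-in returned no verdict, and I viewed 15 pictures against the limit of 14.

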